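# Pry open the logger dock, load the temperature loggers and start them

## Task

Open the temperature-logger dock: push the blade of the flat pry tool into the notch under the edge of its snapped-down cover and lever that edge up until it pops out of its catches. Lift the cover off and lay it flat, top side up, in the steel pan, and lay the tool flat on the counter. Then set every logger that is on the counter into a well of its own in the dock, wide body down and grip post up, and finally start the dock by pressing its three keys fully down one at a time: first the middle key, then the one nearest the robot, then the farthest. Leave the other kitchen things where they are.

Things in the scene. Friction and masses are not known exactly. Their poses are not given: they have to be found in the camera images.
- dock: Logger dock, a fixed aluminium box 244 x 92 mm, its rim 83 mm high, origin under its centre; its x axis runs along its length (roughly world +y) from the pry notch in one end face to the keys at the other end; z up. Two spring balls in its side walls, 24 mm in from the notch end face, hold the cover's edge down with some 7 N in all; they move in and out together.
- dock_notch (a point): Middle of the outer edge of the pry notch's sill, on the dock's end face at the robot's right. The notch is 28 mm wide, open upward and to the end; the end wall is 8 mm thick; the deck inside is level with the sill, 60 mm above the counter. The closed cover's underside is 6 mm above sill and deck and begins 10 mm in from the end face. x points level into the dock, z up.
- snap_in (a point): How the notch works: this is where the blade tip is to be before levering, in 38 mm from the end face and 2 mm above the deck, under the cover. Lowering the handle then pivots the blade on the sill's outer edge. When the cover's edge is 9 mm up the spring balls snap in under it and keep it 13 mm up by themselves; the tool can then be levelled and drawn straight out.
- cover_mid (a point): Centre of the grey dock cover, half-way up; 120 g. It is 176 x 60 x 16.5 mm: a bottom flange 3.5 mm thick and on it a top part 170 x 52 mm. x along its length away from the notch, y across, z up through its top. Closed, it lies under the rim and cannot be gripped. Popped, it is tilted 0.075 rad and can be gripped across its width: it stands out of the rim 13 mm at the notch edge, 6 mm at the middle.
- cover_edge (a point): middle of the cover's edge at the notch, 88 mm from cover_mid along its length, at mid-height of the bottom flange: 67.8 mm above the counter when closed, about 81 mm when popped
- tool_mid (a point): Pry tool: a black handle 84 mm long, 16 mm wide, 20 mm high, with a steel blade 16 mm wide and 3 mm thick standing 62 mm out of the handle's end at half its height; 120 g, lying on the counter. This point is the centre of the handle, half-way up (10 mm above the counter as it lies); x points along the tool toward the blade tip, which is 104 mm from here; z up.
- pan: Fixed shallow steel pan, outside 198 x 263 x 40 mm, origin under its centre on the counter; its long side runs along its own y axis (roughly along world x). Flat inner floor 2 mm above the counter, 150 x 226 mm between the walls; rim 40 mm above the counter.
- logger0_mid (a point): Temperature logger (two to four are present), a steel mushroom 47 mm high, 60 g, standing on the counter: round body 28 mm across, 10 mm high at the bottom, above it a flange 36 mm across, 5 mm thick, on top a black grip post 14 mm across, 32 mm high. This point is on its axis half-way up, 23.5 mm above its underside; z along the post.
- logger1_mid (a point): another logger, same as logger0 (None if absent)
- logger2_mid (a point): another logger, same as logger0 (None if absent)
- logger3_mid (a point): another logger, same as logger0 (None if absent)
- well0 (a point): Centre of the floor of the well nearest the notch, 51 mm above the counter. The four wells are 32 mm square, 9 mm deep, sunk in the deck in a row along the dock: the others follow at 43, 86 and 129 mm along this point's x axis, which points toward the keys. A seated logger's body stands on the floor; its flange is just above the deck and its post reaches 15 mm above the rim.
- key_mid_top (a point): centre of the top of the middle of three round spring keys, 19 mm across and 29 mm apart, standing 7 mm out of the rim (top 90 mm above the counter), in a row across the dock's top at the end away from the notch; each is pressed straight down, 5 mm travel, about 4 N at the bottom
- key_near_top (a point): centre of the top of the one nearest the robot of three round spring keys, 19 mm across and 29 mm apart, standing 7 mm out of the rim (top 90 mm above the counter), in a row across the dock's top at the end away from the notch; each is pressed straight down, 5 mm travel, about 4 N at the bottom
- key_far_top (a point): centre of the top of the one farthest from the robot of three round spring keys, 19 mm across and 29 mm apart, standing 7 mm out of the rim (top 90 mm above the counter), in a row across the dock's top at the end away from the notch; each is pressed straight down, 5 mm travel, about 4 N at the bottom
- key_mid (a joint): travel of that key in m: 0 up, 0.005 fully down; springs back
- key_near (a joint): travel of that key in m: 0 up, 0.005 fully down; springs back
- key_far (a joint): travel of that key in m: 0 up, 0.005 fully down; springs back
- lemon: lemon, 78 x 55 x 56 mm, a bystander to leave alone; origin at the centre of its underside
- tape_roll: roll of tape, 98 mm across, 25 mm high, a bystander to leave alone; origin at the centre of its underside
- dip_bowl: white bowl, 101 mm across, 45 mm high, a bystander to leave alone; origin at the centre of its underside

How it is judged (in metres and radians):
On the way, in this order (a step that is already met when the one before it is completed fails the run):
1. the cover's notch edge has been levered more than 3 mm up by the pry tool (z of cover_edge in the frame of dock_notch above 0.01075 m and contact force between pry_tool and cover above 0.2 N), for 0.02 s.
2. every logger present is seated in a well, post up ((x of logger0_mid in the frame of well0 between -0.006 and 0.006 m or x of logger0_mid in the frame of well0 between 0.037 and 0.049 m or x of logger0_mid in the frame of well0 between 0.08 and 0.092 m or x of logger0_mid in the frame of well0 between 0.123 and 0.135 m) and y of logger0_mid in the frame of well0 between -0.006 and 0.006 m and z of each of logger0_mid, logger1_mid, logger2_mid, logger3_mid in the frame of well0 below 0.0265 m and angle between each of logger0_mid, logger1_mid, logger2_mid, logger3_mid's own z axis and vertical below 0.12 rad and (x of logger1_mid in the frame of well0 between -0.006 and 0.006 m or x of logger1_mid in the frame of well0 between 0.037 and 0.049 m or x of logger1_mid in the frame of well0 between 0.08 and 0.092 m or x of logger1_mid in the frame of well0 between 0.123 and 0.135 m) and y of logger1_mid in the frame of well0 between -0.006 and 0.006 m and (x of logger2_mid in the frame of well0 between -0.006 and 0.006 m or x of logger2_mid in the frame of well0 between 0.037 and 0.049 m or x of logger2_mid in the frame of well0 between 0.08 and 0.092 m or x of logger2_mid in the frame of well0 between 0.123 and 0.135 m) and y of logger2_mid in the frame of well0 between -0.006 and 0.006 m and (x of logger3_mid in the frame of well0 between -0.006 and 0.006 m or x of logger3_mid in the frame of well0 between 0.037 and 0.049 m or x of logger3_mid in the frame of well0 between 0.08 and 0.092 m or x of logger3_mid in the frame of well0 between 0.123 and 0.135 m) and y of logger3_mid in the frame of well0 between -0.006 and 0.006 m), for 0.2 s.
3. the middle key is fully down, and it alone (value of joint key_mid above 0.0035 m and value of joint each of key_near, key_far below 0.002 m), for 0.04 s.
4. the nearest key is fully down, and it alone (value of joint key_near above 0.0035 m and value of joint each of key_mid, key_far below 0.002 m), for 0.04 s.
5. the farthest key is fully down, and it alone (value of joint key_far above 0.0035 m and value of joint each of key_near, key_mid below 0.002 m), for 0.04 s.
At the end, for the whole second after the job is handed in: every logger present stands on the floor of a well, centred to 6 mm, post up; the cover lies flat in the steel pan, top side up; the pry tool lies flat on the counter (handle centre under 25 mm); the keys are up; cover and tool are at rest (all of step 2 and x of cover_mid in the frame of pan between -0.06 and 0.06 m and y of cover_mid in the frame of pan between -0.06 and 0.06 m and z of cover_mid in the frame of pan below 0.018 m and angle between cover_mid's own z axis and vertical below 0.1 rad and height (world z) of tool_mid below 0.025 m and angle between tool_mid's own x axis and vertical between 1.4 and 1.74 rad and value of joint each of key_near, key_mid, key_far below 0.002 m and linear speed of each of cover, pry_tool below 0.02 m/s); the robot touches nothing.
It fails at once if two keys are pressed at once (value of joint each of key_near, key_mid above 0.003 m or value of joint each of key_mid, key_far above 0.003 m or value of joint each of key_near, key_far above 0.003 m).
It fails at once if a bystander (lemon, tape roll, bowl) is shoved more than 4 cm (distance of any of lemon, tape_roll, dip_bowl from where it was at the start of the episode above 0.04 m).
Of logger0, logger1, logger2, logger3 only 2 to 4 are there at a start; the rules pass over those that are not, and their reading is None.
At some moment in a run one of logger0, logger1, logger2, logger3 may be knocked a few centimetres aside while the robot is not near it.
It also fails if it takes over 208 s, if anything falls off the work surface, if the arm or the gripper's body presses on something with over 40 N, if the wrist force passes 120 N, or if a joint passes its speed limit or range.

## Robot

A 6-joint arm with a two-finger parallel gripper is mounted at the origin on a cart in front of the work surface, level with it; the furniture and walls round the work are solid. World frame = base frame: x ahead of the robot, y to its left, z up, the work surface at z = 0. Lengths are in mm, angles in rad, forces in N, time in s.
With the tool pointing down it reaches from about 350 to 975 mm from the base axis. Payload 7.1 kg.
Tool frame: the origin (TCP) lies at the centre of the arm's flange, where the gripper is bolted on; the fingertips stand 182 mm ahead of it and the grasp point (between the pads) lies 163 mm ahead of it; z points along the fingers, y is the line along which they close (so a half turn about z gives the same grasp; the last joint's range is limited). The gripper opens to 88 mm and grips with 3 to 60 N. Pads are 20 mm wide; open, the fingers measure 115 mm over their backs; the gripper's body (75 mm by 178 mm) begins 61 mm behind the grasp point.
Start: joints at [-1.335, 0.423, 1.63, -0, 1.089, -0.019], TCP at [157.552, -604.801, 404.675] pointing down, gripper open.
Joint ranges: [-3, 3], [-0.9, 2.11], [0.09, 2.58], [-1.31, 4.45], [0.11, 2.69], [-2.54, 2.54]. Speed limits (rad/s): [2.39, 2.39, 3.01, 3.14, 3.14, 3.14].

## Interface

Orientations are given as a rotation vector (axis times angle).
In Python, from workcell import readout, get_image, ctrl gives the robot as it stands.
- The arm moves only by the tool step_arm, never from a script. Its argument "targets" is a list that holds one entry, the list of rows, each a list of 7 numbers: the shift along the world's x, y, z as a fraction of full scale, then the turn, a rotation vector about the world's x, y, z as a fraction of full scale, then the opening, from 0 (shut) to 1 (fully open). In form: [[[dx, dy, dz, wx, wy, wz, claw], ...]]. A call has exactly 5 rows; each row shifts and turns the commanded pose from where the row before left it; what a row does not reach is not made up. Full scale, the value 1, is 0.05 m for a shift and 4 degrees for a turn. A row lasts 1/8 s, in which the tool goes at most 62.5 mm and 10.7 degrees, less where a joint would pass 70% of its speed; a pose out of reach is approached as far as the arm can. A call with a number of a shift or a turn outside -1 to 1 is refused whole. A call with a gripper value outside its range is refused whole. The fingers move at their own pace and stop on an object; the grip force is fixed at half the most. Time passes only in rows, so rows that do not move let the fingers close, or fill a call up. It gives the time, the measured TCP pose, the force, the opening and the grip force at its end, in the units of the state.
- readout.get_obs(): the state, without advancing time (a new reading comes with each control period).
- get_image(name): name is "side" or "top"; returns a dict with "pixels" (400x640x3 uint8, red, green, blue), "intrinsics" (3x3 intrinsics, pixels), "k1" (the pictures are not rectified: a ray, as slopes to the right and down, at radius r is drawn at 1 + k1 r^2 times it, then the intrinsics apply), "extrinsics" (4x4, takes a point from world to camera coordinates). Camera axes: x right, y down, z forward; pixel columns grow to the right and rows downward; lengths in mm; the calibration is good to about 2 mm. A picture is of the moment at which its call begins. There is no depth.
- ctrl.close_job(): hands the job in; it is judged then, once.
The state is a dict: "t": time; "qpos": joint angles; "qvel": joint speeds; "joint_torque": joint torques, N m; "ee_pos": TCP position; "orientation": TCP orientation; "ft_force": force on the tool from outside, world axes, zero at the start; "moment": the same for the moment, N m; "width": finger opening in mm; "grasp_force": force on a finger pad.
Only numpy, scipy, OpenCV 4.12 (cv2) and the standard library are available. Lean on these libraries where they do the work, as an engineer would, in place of code of your own. Each camera call takes 0.05 s, during which the arm holds its last target. There are 200 camera calls.

## Working session

There is one attempt and no reset: what is moved stays moved. The work goes in short steps, Python scripts to look and compute and a tool call to move; the robot and the scene stay as the last step left them, time stands still between calls to the robot, and variables do not carry over. Pictures are saved under pics/ and viewed, at most 14 in all, crops included, and the job is handed in when it is done.

Besides the shell and the picture viewer there is one more tool, called after "Emit:" as name([rows], argument=value, ...), one row to a line, values as JSON. step_arm: Moves the arm, as the interface text tells. Shift numbers are shares of 0.05 m and turn numbers shares of 4 degrees, none past 1 either way. Its arguments: {"type":"object","properties":{"targets":{"type":"array"}},"required":["targets"]}

```bash
ls; mkdir -p pics; cat > h.py <<'E'
import numpy as np, cv2
from workcell import readout, get_image, ctrl
def shot(n,f=None):
    im=get_image(n)
    if f: cv2.imwrite('pics/'+f,cv2.cvtColor(im['pixels'],cv2.COLOR_RGB2BGR))
    return im
def ray(im,u,v):
    K=np.array(im['intrinsics']);k=im['k1'];E=np.array(im['extrinsics'])
    p=np.array([(u-K[0,2])/K[0,0],(v-K[1,2])/K[1,1]]);s=p.copy()
    for _ in range(30): s=p/(1+k*(s@s))
    R,t=E[:3,:3],E[:3,3]
    return -R.T@t, R.T@np.array([s[0],s[1],1])
def onz(im,u,v,z):
    o,d=ray(im,u,v); return o+d*(z-o[2])/d[2]
def proj(im,P):
    K=np.array(im['intrinsics']);E=np.array(im['extrinsics'])
    c=E[:3,:3]@np.array(P,float)+E[:3,3]; s=c[:2]/c[2]; s=s*(1+im['k1']*(s@s))
    return K[0,0]*s[0]+K[0,2],K[1,1]*s[1]+K[1,2]
def tri(im1,p1,im2,p2):
    A=[];b=[]
    M=np.zeros((3,3));q=np.zeros(3)
    for im,p in((im1,p1),(im2,p2)):
        o,d=ray(im,*p);d=d/np.linalg.norm(d);Q=np.eye(3)-np.outer(d,d);M+=Q;q+=Q@o
    return np.linalg.solve(M,q)
E
python3 - <<'E'
from h import *
for n in('top','side'):
    im=shot(n,n+'0.png');E=np.array(im['extrinsics']);print(n,np.round(-E[:3,:3].T@E[:3,3]),np.round(E[:3,:3],2).tolist(),im['k1'],im['intrinsics'])
print(readout.get_obs())
E
```

```text
pics
top [ 354.   16. 1139.] [[-0.03, -1.0, 0.03], [-0.98, 0.02, -0.18], [0.18, -0.03, -0.98]] -0.05827350746034976 [[390.1908405    0.         317.281324  ]
 [  0.         390.1908405  199.51759989]
 [  0.           0.           1.        ]]
side [112. 662. 705.] [[-0.84, -0.54, -0.02], [-0.33, 0.53, -0.78], [0.43, -0.65, -0.63]] 0.018343339013932963 [[378.01865061   0.         322.94225118]
 [  0.         378.01865061 195.77812037]
 [  0.           0.           1.        ]]
{'t': 0.1, 'qpos': array([-1.33502580e+00,  4.23745879e-01,  1.63058821e+00,  5.91475624e-06,
        1.08859052e+00, -1.89780651e-02]), 'qvel': array([-1.21978519e-04, -4.46314170e-04, -2.28185529e-03,  7.15262623e-05,
        4.53635619e-04, -6.75343681e-04]), 'joint_torque': array([-1.61640135e-03, -5.45615244e+01, -2.74324143e+01,  6.43585646e-02,
        1.87732227e-02, -1.08706533e-05]), 'ee_pos': array([ 157.48306475, -604.58153284,  404.00081032]), 'orientation': array([-3.11482873e+00, -3.98904436e-01,  2.18072390e-04]), 'ft_force': array([-0.78260178, -0.09186607,  0.65505647]), 'moment': array([-0.02350937,  0.03419383, -0.01709732]), 'grasp_force': 0.0, 'width': 87.94019828275758}
```

View pics/top0.png

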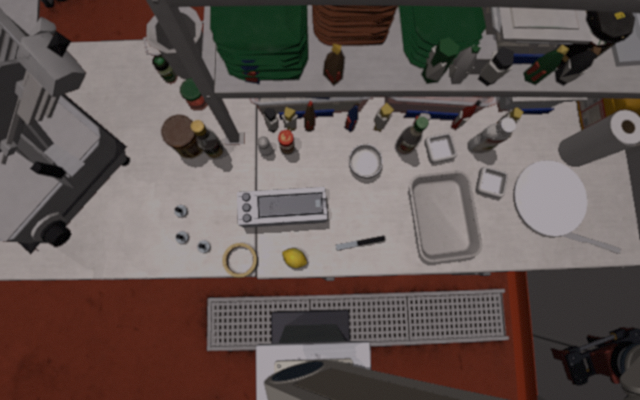

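View pics/side0.png

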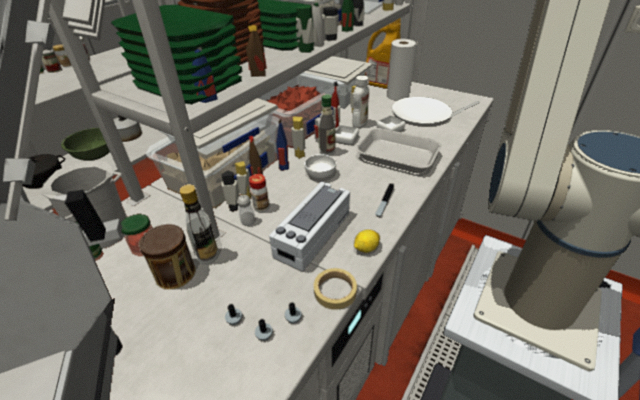

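The top view shows:
- the dock at (238-328, 188-224), with its keys at the left (246, 207)
- the tool, with its handle at (370, 241) and blade tip near (338, 246)
- three loggers at (181, 210), (182, 237) and (204, 246)
- the pan at (445, 218)

The side view shows the same things. Next I'll enlarge the dock and tool.

```bash
python3 - <<'E'
from h import *
T=cv2.imread('pics/top0.png');S=cv2.imread('pics/side0.png')
a=cv2.resize(T[182:256,230:390],None,fx=5,fy=4,interpolation=cv2.INTER_CUBIC)
a=cv2.resize(T[182:256,230:390],(800,370),interpolation=cv2.INTER_CUBIC)
b=cv2.resize(S[180:270,265:400],(345,230),interpolation=cv2.INTER_CUBIC)
c=cv2.resize(S[290:345,215:310],(397,230),interpolation=cv2.INTER_CUBIC)
o=np.zeros((600,800,3),np.uint8);o[:370]=a;o[370:,:345]=b;o[370:,350:747]=c
cv2.imwrite('pics/c0.png',o)
it=shot('top');is_=shot('side')
import pickle;pickle.dump((it,is_),open('im0.pkl','wb'))
def dark(im,x0,x1,y0,y1,th):
    g=im['pixels'][y0:y1,x0:x1].max(2);n,l,s,c=cv2.connectedComponentsWithStats((g<th).astype(np.uint8))
    for i in range(1,n):
        if s[i,4]>=6: print(s[i].tolist(),np.round(c[i]+[x0,y0],1))
print('tool top');dark(it,330,395,230,255,70)
print('log top');dark(it,165,220,200,260,80)
print('key top');dark(it,238,257,188,228,90)
print('tool side');dark(is_,370,400,175,225,70)
print('log side');dark(is_,220,310,295,345,60)
print('key side');dark(is_,270,312,225,255,90)
E
```

```text
tool top
[27, 6, 28, 10, 139] [370.5 240.6]
log top
[10, 7, 8, 8, 33] [178.9 210.1]
[11, 34, 12, 9, 38] [180.9 237.4]
[34, 44, 7, 5, 28] [201.8 246. ]
key top
[5, 6, 7, 7, 15] [247.1 198.1]
[6, 17, 7, 7, 19] [247.7 208.5]
[6, 27, 7, 7, 18] [248.2 218.7]
[4, 36, 15, 4, 45] [249.6 225.9]
tool side
[13, 9, 10, 18, 95] [388.  192.7]
log side
[70, 8, 6, 13, 60] [292.2 309.2]
[8, 10, 9, 12, 66] [231.7 310.7]
[39, 25, 8, 13, 73] [262.4 326.1]
key side
[25, 0, 17, 6, 23] [304.5 227.7]
[7, 4, 8, 5, 22] [280.7 231.6]
[16, 8, 9, 5, 21] [290.8 235.7]
[27, 13, 9, 5, 21] [301.1 240. ]
[32, 15, 10, 15, 62] [307.1 247.6]
[7, 23, 15, 7, 59] [282. 252.]
[39, 27, 3, 3, 7] [310.1 253.3]
```

View pics/c0.png

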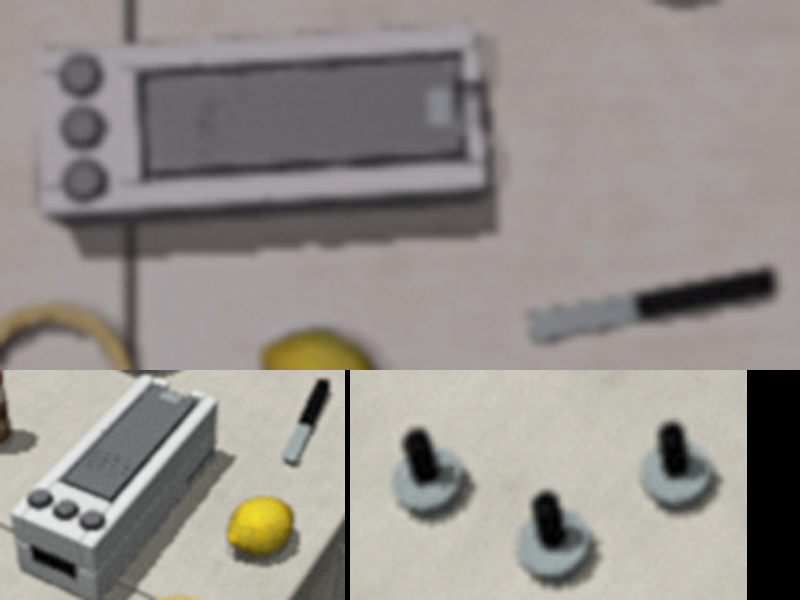

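The crop puts the keys at top-image pixels (246.2, 197), (246.4, 207.6) and (246.8, 218). The notch is at the right end (~326, 202). The tool runs from its tip at (336.2, 247.2) to the handle end at (384.6, 238.2), and all three loggers stand upright. Converting to positions.

```bash
python3 - <<'E'
from h import *
import pickle;it,is_=pickle.load(open('im0.pkl','rb'))
r=lambda p:np.round(p,1)
f=lambda x,y:(230+x/5-.4,182+y/5-.4)
for k in((81,75),(82,128),(84,180)): print('key',r(onz(it,*f(*k),90)))
sk=lambda x,y:(265+x*135/345,180+(y-370)*90/230)
for k in((39,497),(66,509),(92,520)): print('keyS',r(onz(is_,*sk(*k),90)))
for k in((42,48),(474,30),(488,188),(45,212)): print('rim',r(onz(it,*f(*k),83)))
for k in((140,70),(462,53),(466,160),(146,180)): print('cover',r(onz(it,*f(*k),81)))
for k in((155,378),(215,403),(95,548),(18,514)): print('rimS',r(onz(is_,*sk(*k),83)))
for z,k in((10,(531,326)),(11,(637,304)),(20,(637,304)),(20,(773,281))): print('tool',z,r(onz(it,*f(*k),z)))
print('handle c',r(onz(it,370.5,240.6,20)),r(onz(is_,388,192.7,15)))
print('handle z10',r(onz(it,370.5,240.6,14)))
for a,b in(((178.9,210.1),(231.7,310.7)),((180.9,237.4),(262.4,326.1)),((201.8,246),(292.2,309.2))):
    print('log',r(tri(it,a,is_,b)),r(onz(it,*a,35)),r(onz(is_,*b,31)))
# pan: bright rim corners by eye
for k in((411,178),(472,174),(481,258),(418,263)): print('pan',r(onz(it,*k,40)))
E
```

```text
key [554.6 174.8  90. ]
key [525.3 174.1  90. ]
key [496.8 172.8  90. ]
keyS [552.5 180.9  90. ]
keyS [522.1 180.4  90. ]
keyS [493.9 179.5  90. ]
rim [571.4 197.4  83. ]
rim [577.  -40.7  83. ]
rim [488.8 -45.8  83. ]
rim [480.7 194.9  83. ]
cover [558.4 143.8  81. ]
cover [564.5 -33.8  81. ]
cover [504.8 -34.3  81. ]
cover [497.3 140.4  81. ]
rimS [564.2 -36.4  83. ]
rimS [487.8 -32.2  83. ]
rimS [476.2 200.7  83. ]
rimS [560.2 203.1  83. ]
tool 10 [417.4 -72.6  10. ]
tool 11 [ 428.5 -134.4   11. ]
tool 20 [ 427.9 -133.2   20. ]
tool 20 [ 439.2 -212.6   20. ]
handle c [ 432.1 -172.4   20. ] [ 432.2 -168.2   15. ]
handle z10 [ 432.6 -173.4   14. ]
log [532.5 377.4  27.5] [529.6 373.8  35. ] [532.2 379.6  31. ]
log [455.  370.   25.5] [451.7 365.4  35. ] [455.  373.4  31. ]
log [427.9 308.3  27.8] [426.4 305.8  35. ] [427.6 310.3  31. ]
pan [ 610.1 -297.2   40. ]
pan [ 619.3 -481.8   40. ]
pan [ 372.8 -484.9   40. ]
pan [ 364.3 -300.8   40. ]
```

Everything is located to within a few mm. I'll move above the tool handle at about (432, -171) and turn the jaw line across it, which takes +84.3° about z.

Emit:
step_arm([
  [[0.22,0.346,-0.08,0,0,0.843,1],[0.22,0.346,-0.08,0,0,0.843,1],[0.22,0.346,-0.08,0,0,0.843,1],[0.22,0.346,-0.08,0,0,0.843,1],[0.22,0.346,-0.08,0,0,0.843,1]],
])

```text
t: 0.82
ee_pos: [213.5, -516.9, 384.5]
orientation: [3.022, 0.858, 0.0]
ft_force: [0.1, 0.4, -0.1]
width: 87.8
grasp_force: 0.0
```

Emit:
step_arm([
  [[0.22,0.346,-0.08,0,0,0.843,1],[0.22,0.346,-0.08,0,0,0.843,1],[0.22,0.346,-0.08,0,0,0.843,1],[0.22,0.346,-0.08,0,0,0.843,1],[0.22,0.346,-0.08,0,0,0.843,1]],
])

```text
t: 1.45
ee_pos: [268.3, -430.7, 364.4]
orientation: [2.864, 1.291, 0.0]
ft_force: [0.4, 0.6, 0.1]
width: 88.3
grasp_force: 0.0
```

Emit:
step_arm([
  [[0.22,0.346,-0.08,0,0,0.843,1],[0.22,0.346,-0.08,0,0,0.843,1],[0.22,0.346,-0.08,0,0,0.843,1],[0.22,0.346,-0.08,0,0,0.843,1],[0.22,0.346,-0.08,0,0,0.843,1]],
])

```text
t: 2.08
ee_pos: [323.2, -344.1, 344.5]
orientation: [2.643, 1.697, 0.0]
ft_force: [0.3, -0.2, -0.4]
width: 87.9
grasp_force: 0.0
```

Emit:
step_arm([
  [[0.22,0.346,-0.08,0,0,0.843,1],[0.22,0.346,-0.08,0,0,0.843,1],[0.22,0.346,-0.08,0,0,0.843,1],[0.22,0.346,-0.08,0,0,0.843,1],[0.22,0.346,-0.08,0,0,0.843,1]],
])

```text
t: 2.7
ee_pos: [378.1, -257.6, 324.5]
orientation: [2.366, 2.066, 0.0]
ft_force: [0.1, 0.3, 0.4]
width: 87.9
grasp_force: 0.0
```

Emit:
step_arm([
  [[0.22,0.346,-0.08,0,0,0.843,1],[0.22,0.346,-0.08,0,0,0.843,1],[0.22,0.346,-0.08,0,0,0.843,1],[0.22,0.346,-0.08,0,0,0.843,1],[0.22,0.346,-0.08,0,0,0.843,1]],
])

```text
t: 3.32
ee_pos: [432.9, -171.1, 304.5]
orientation: [2.038, 2.391, 0.0]
ft_force: [-0.1, -0.6, 0.8]
width: 87.8
grasp_force: 0.0
```

Emit:
step_arm([
  [[0,0,-0.6,0,0,0,1],[0,0,-0.6,0,0,0,1],[0,0,-0.6,0,0,0,1],[0,0,-0.4,0,0,0,1],[0,0,-0.2,0,0,0,1]],
])

```text
t: 3.95
ee_pos: [432.4, -171.7, 183.7]
orientation: [-2.04, -2.388, 0.001]
ft_force: [0.1, -0.6, 0.0]
width: 87.9
grasp_force: 0.0
```

Emit:
step_arm([
  [[0,0,0,0,0,0,0],[0,0,0,0,0,0,0],[0,0,0,0,0,0,0],[0,0,0,0,0,0,0],[0,0,0,0,0,0,0]],
])

```text
t: 4.58
ee_pos: [432.6, -172.4, 184.9]
orientation: [2.042, 2.387, 0.0]
ft_force: [-0.2, -0.3, -0.7]
width: 41.3
grasp_force: 0.0
```

Emit:
step_arm([
  [[0,0,0,0,0,0,0],[0,0,0,0,0,0,0],[0,0,0,0,0,0,0],[0,0,0,0,0,0,0],[0,0,0,0,0,0,0]],
])

```text
t: 5.2
ee_pos: [432.6, -172.3, 184.7]
orientation: [2.042, 2.387, 0.0]
ft_force: [0.7, -0.9, -0.3]
width: 16.0
grasp_force: 30.0
```

Emit:
step_arm([
  [[0,0,0.214,0,0,-0.18,0],[0,0,0.214,0,0,-0.18,0],[0,0,0.214,0,0,-0.18,0],[0,0,0.214,0,0,-0.18,0],[0,0,0.214,0,0,-0.18,0]],
])

```text
t: 5.82
ee_pos: [432.5, -172.3, 239.1]
orientation: [2.117, 2.321, 0.0]
ft_force: [0.2, 0.7, -1.5]
width: 15.8
grasp_force: 30.0
```

Emit:
step_arm([
  [[0.4,0,0,0,0,-0.18,0],[0.4,0,0,0,0,-0.18,0],[0.4,0,0,0,0,-0.18,0],[0.4,0,0,0,0,-0.18,0],[0.4,-0.08,0,0,0,-0.18,0]],
])

```text
t: 6.45
ee_pos: [533.1, -176.1, 238.6]
orientation: [-2.189, -2.253, 0.0]
ft_force: [-0.8, -1.1, -1.1]
width: 16.3
grasp_force: 30.0
```

Emit:
step_arm([
  [[0.04,0,0,0,0,0,0],[0,0,0,0,0,0,0],[0,0,0,0,0,0,0],[0,0,0,0,0,0,0],[0,0,0,0,0,0,0]],
])

```text
t: 7.08
ee_pos: [534.3, -176.3, 238.2]
orientation: [-2.188, -2.254, 0.0]
ft_force: [0.6, 0.3, -0.7]
width: 15.7
grasp_force: 30.0
```

```bash
python3 - <<'E'
from h import *
it=shot('top');is_=shot('side')
import pickle;pickle.dump((it,is_),open('im1.pkl','wb'))
a=it['pixels'][180:260,290:410,::-1];b=is_['pixels'][155:235,315:415,::-1]
o=np.zeros((600,800,3),np.uint8)
o[:400,:600]=cv2.resize(a,(600,400),interpolation=cv2.INTER_CUBIC)
o[:200,600:]=0
o=np.zeros((400,800,3),np.uint8)
o[:,:400]=cv2.resize(a[:,:80],(400,400),interpolation=cv2.INTER_CUBIC)
o[:,400:]=cv2.resize(b[:,:80],(400,400),interpolation=cv2.INTER_CUBIC)
cv2.imwrite('pics/c1.png',o)
E
```

```text
(no output)
```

View pics/c1.png

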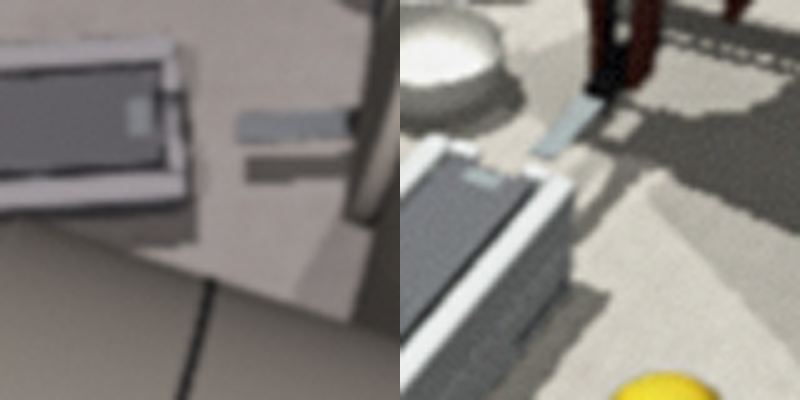

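The top crop shows the notch centre at crop (188, 117), the blade tip at (236, 126) and the blade root at (350, 122). The side view shows the gap between the two end-wall posts, from about (478, 158) to (525, 172) in the crop, with the tip at (547, 156).

```bash
python3 - <<'E'
from h import *
import pickle;it,is_=pickle.load(open('im1.pkl','rb'))
r=lambda p:np.round(p,1)
f=lambda x,y:(290+x/5-.4,180+y/5-.4)
g=lambda x,y:(315+(x-400)/5-.4,155+y/5-.4)
print('T notch side far/near z83',r(onz(it,*f(180,92),83)),r(onz(it,*f(184,140),83)))
print('T face z83 far,near', r(onz(it,*f(177,40),83)),r(onz(it,*f(188,205),83)))
for k in((237,110),(238,143),(236,126),(350,122)): print('T blade',r(onz(it,*f(*k),64)))
print('S notch z83',r(onz(is_,*g(478,150),83)),r(onz(is_,*g(528,168),83)))
print('S face z83',r(onz(is_,*g(438,135),83)),r(onz(is_,*g(572,183),83)))
for k in((536,151),(557,158)): print('S blade',r(onz(is_,*g(*k),64)))
print('S pts tip/tri',r(tri(it,f(236,126),is_,g(546,155))))
E
```

```text
T notch side far/near z83 [547.7 -43.1  83. ] [520.9 -44.6  83. ]
T face z83 far,near [577.  -42.3  83. ] [485.  -45.7  83. ]
T blade [540.3 -75.9  64. ]
T blade [521.6 -75.8  64. ]
T blade [531.2 -75.   64. ]
T blade [ 532.2 -139.2   64. ]
S notch z83 [550.  -37.2  83. ] [518.4 -37.5  83. ]
S face z83 [576.1 -37.4  83. ] [491.7 -38.4  83. ]
S blade [535.  -74.7  64. ]
S blade [521.7 -75.2  64. ]
S pts tip/tri [530.3 -75.6  62.7]
```

Emit:
step_arm([
  [[0.07,0,-0.01,0,0,0,0],[0,0.15,0,0,0,0,0],[0,0.15,0,0,0,0,0],[0,0.15,0,0,0,0,0],[0,0.15,0,0,0,0,0]],
])

```text
t: 7.8
ee_pos: [538.0, -145.6, 237.7]
orientation: [-2.188, -2.254, 0.0]
ft_force: [0.6, 1.0, -0.3]
width: 15.7
grasp_force: 30.0
```

Emit:
step_arm([
  [[0,0.12,0,0,0,0,0],[0,0.12,0,0,0,0,0],[0,0.12,0,0,0,0,0],[0,0,0,0,0,0,0],[0,0,0,0,0,0,0]],
])

```text
t: 8.43
ee_pos: [538.1, -128.4, 237.7]
orientation: [2.188, 2.254, 0.0]
ft_force: [0.2, -0.3, -0.9]
width: 15.9
grasp_force: 30.0
```

Emit:
step_arm([
  [[0,0.12,0,0,0,0,0],[0,0.12,0,0,0,0,0],[0,0.12,0,0,0,0,0],[0,0.12,0,0,0,0,0],[0,0,0,0,0,0,0]],
])

```text
t: 9.05
ee_pos: [538.0, -103.8, 237.7]
orientation: [-2.187, -2.255, 0.0]
ft_force: [0.2, -0.5, -1.2]
width: 15.5
grasp_force: 30.0
```

```bash
python3 - <<'E'
from h import *
it=shot('top');is_=shot('side')
a=it['pixels'][180:260,290:370,::-1];b=is_['pixels'][155:235,315:395,::-1]
o=np.hstack([cv2.resize(x,(400,400),interpolation=cv2.INTER_CUBIC) for x in(a,b)])
cv2.imwrite('pics/c2.png',o)
E
```

```text
(no output)
```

View pics/c2.png

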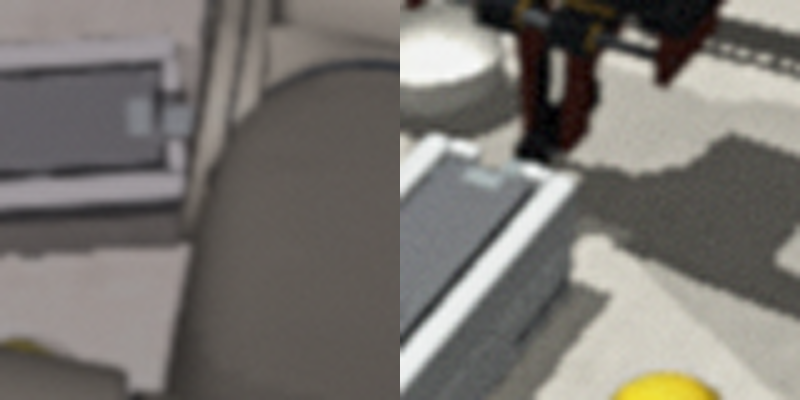

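Top crop: the blade sits in the notch at (178, 120) and runs under the cover. Now I'll lever, pivoting about the sill edge in 2° rows.

Emit:
step_arm([
  [[0,-0.122,-0.056,0.5,0.015,0,0],[0,-0.122,-0.05,0.5,0.015,0,0],[0,-0.119,-0.055,0.5,0.015,0,0],[0,-0.118,-0.058,0.5,0.015,0,0],[0,-0.115,-0.063,0.5,0.015,0,0]],
])

```text
t: 9.78
ee_pos: [538.2, -134.4, 223.4]
orientation: [-2.097, -2.16, -0.185]
ft_force: [1.2, 1.5, -3.0]
width: 15.9
grasp_force: 30.0
```

Emit:
step_arm([
  [[0,-0.114,-0.066,0.5,0.015,0,0],[0,-0.111,-0.071,0.5,0.015,0,0],[0,-0.109,-0.074,0.5,0.015,0,0],[0,0,0,0,0,0,0],[0,0,0,0,0,0,0]],
])

```text
t: 10.4
ee_pos: [538.3, -151.0, 213.2]
orientation: [-2.04, -2.102, -0.286]
ft_force: [2.2, -0.2, -1.6]
width: 16.0
grasp_force: 30.0
```

```bash
python3 - <<'E'
from h import *
print(np.round(readout.get_obs()['moment'],2))
it=shot('top');is_=shot('side')
a=it['pixels'][180:260,290:370,::-1];b=is_['pixels'][155:235,315:395,::-1]
o=np.hstack([cv2.resize(x,(400,400),interpolation=cv2.INTER_CUBIC) for x in(a,b)])
cv2.imwrite('pics/c3.png',o)
E
```

```text
[-0.61 -0.36 -0.25]
```

View pics/c3.png

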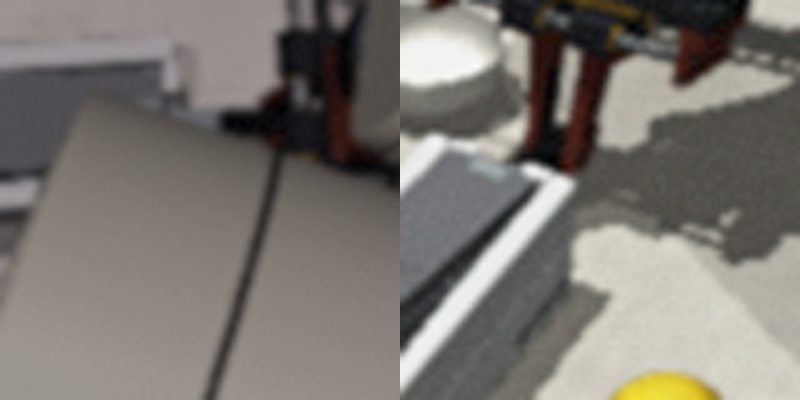

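The side crop shows the cover's notch edge rising above the near rim, with a dark gap under it. I'll lever further.

Emit:
step_arm([
  [[0,-0.105,-0.079,0.5,0.015,0,0],[0,-0.104,-0.081,0.5,0.015,0,0],[0,-0.1,-0.085,0.5,0.015,0,0],[0,-0.098,-0.088,0.5,0.015,0,0],[0,0,0,0,0,0,0]],
])

```text
t: 11.12
ee_pos: [537.8, -171.6, 196.0]
orientation: [-1.958, -2.016, -0.416]
ft_force: [0.2, -1.2, -0.7]
width: 15.7
grasp_force: 30.0
```

```bash
python3 - <<'E'
from h import *
print(np.round(readout.get_obs()['moment'],2))
is_=shot('side')
b=is_['pixels'][155:235,295:395,::-1]
cv2.imwrite('pics/c4.png',cv2.resize(b,(600,480),interpolation=cv2.INTER_CUBIC))
E
```

```text
[-0.2  -0.09  0.02]
```

View pics/c4.png

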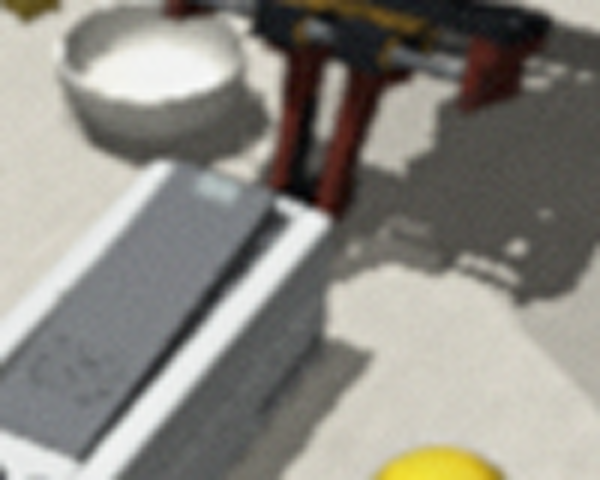

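The cover has popped: its edge stands clear of the rim by about 13 mm. I'll level the tool, then draw it straight out.

Emit:
step_arm([
  [[0,0.198,0.173,-1,-0.03,0,0],[0,0.209,0.16,-1,-0.03,0,0],[0,0.22,0.145,-1,-0.03,0,0],[0,0.229,0.129,-1,-0.03,0,0],[0,0.237,0.113,-1,-0.03,0,0]],
])

```text
t: 11.8
ee_pos: [537.9, -115.9, 232.9]
orientation: [-2.154, -2.219, -0.073]
ft_force: [0.6, -0.4, -1.7]
width: 16.0
grasp_force: 30.0
```

Emit:
step_arm([
  [[0,0.244,0.1,-1,-0.03,0,0],[0,-0.2,0,0,0,0,0],[0,-0.3,0,0,0,0,0],[0,-0.4,0,0,0,0,0],[0,-0.5,0,0,0,0,0]],
])

```text
t: 12.42
ee_pos: [537.8, -176.5, 237.1]
orientation: [-2.189, -2.253, -0.0]
ft_force: [-0.7, -0.7, -0.6]
width: 15.9
grasp_force: 30.0
```

Emit:
step_arm([
  [[0,-0.5,0,0,0,0,0],[-0.5,-0.3,0,0,0,0,0],[-0.7,0,0,0,0,0,0],[-0.7,0,0,0,0,0,0],[0,0,0,0,0,0,0]],
])

```text
t: 13.05
ee_pos: [440.4, -215.6, 236.9]
orientation: [-2.19, -2.248, 0.001]
ft_force: [0.1, 0.6, -0.9]
width: 15.9
grasp_force: 30.0
```

Emit:
step_arm([
  [[0,0,-0.3,0,0,0,0],[0,0,-0.3,0,0,0,0],[0,0,-0.24,0,0,0,0],[0,0,-0.12,0,0,0,0],[0,0,-0.06,0,0,0,0]],
])

```text
t: 13.68
ee_pos: [443.1, -214.1, 185.7]
orientation: [-2.187, -2.254, 0.0]
ft_force: [-0.2, -0.0, -1.1]
width: 15.7
grasp_force: 30.0
```

Emit:
step_arm([
  [[0,0,-0.02,0,0,0,0],[0,0,0,0,0,0,1],[0,0,0,0,0,0,1],[0,0,0,0,0,0,1],[0,0,0,0,0,0,1]],
])

```text
t: 14.3
ee_pos: [443.1, -214.3, 185.5]
orientation: [2.188, 2.254, 0.0]
ft_force: [-0.2, -0.5, 1.3]
width: 52.2
grasp_force: 0.0
```

Emit:
step_arm([
  [[0,0,0.3,0,0,0,1],[0,0,0.6,0,0,0,1],[-0.2,-0.4,1,0,0,0,1],[-0.5,-1,1,0,0,0,1],[-0.5,-1,0,0,0,0,1]],
])

```text
t: 14.92
ee_pos: [387.7, -327.4, 326.6]
orientation: [2.181, 2.251, 0.001]
ft_force: [1.7, -1.4, -0.2]
width: 87.7
grasp_force: 0.0
```

```bash
python3 - <<'E'
from h import *
it=shot('top');is_=shot('side')
import pickle;pickle.dump((it,is_),open('im2.pkl','wb'))
a=it['pixels'][175:265,160:400,::-1];b=is_['pixels'][160:260,260:420,::-1]
o=np.zeros((600,800,3),np.uint8)
o[:300]=cv2.resize(a,(800,300),interpolation=cv2.INTER_CUBIC)
o[300:,:480]=cv2.resize(b,(480,300),interpolation=cv2.INTER_CUBIC)
cv2.imwrite('pics/c5.png',o)
E
```

```text
(no output)
```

View pics/c5.png

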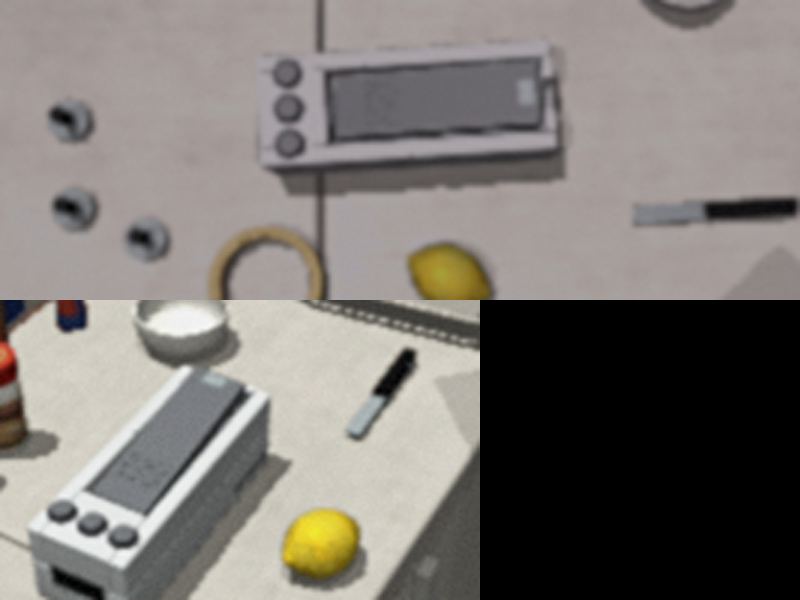

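The tool lies flat at (715, 210) in the crop. The cover is popped and tilted, and the loggers haven't moved. Next I'll move over the cover, gripping about 25 mm to the notch side of its middle.

Emit:
step_arm([
  [[0.287,0.719,-0.04,0,0,0,1],[0.287,0.719,-0.04,0,0,0,1],[0.287,0.719,-0.04,0,0,0,1],[0.287,0.719,-0.04,0,0,0,1],[0.287,0.719,-0.04,0,0,0,1]],
])

```text
t: 15.65
ee_pos: [459.2, -144.4, 312.6]
orientation: [-2.188, -2.254, -0.0]
ft_force: [-0.1, 0.6, 0.5]
width: 87.5
grasp_force: 0.0
```

Emit:
step_arm([
  [[0.287,0.719,-0.04,0,0,0,1],[0.287,0.719,-0.04,0,0,0,1],[0.287,0.719,-0.04,0,0,0,1],[0.287,0.719,-0.04,0,0,0,1],[0.287,0.719,-0.04,0,0,0,1]],
])

```text
t: 16.27
ee_pos: [530.7, 35.4, 302.5]
orientation: [-2.188, -2.254, 0.0]
ft_force: [0.2, 0.3, 0.5]
width: 88.0
grasp_force: 0.0
```

Emit:
step_arm([
  [[0,0,-0.2,0,0,0,1],[0,0,-0.2,0,0,0,1],[0,0,-0.1,0,0,0,1],[0,0,0,0,0,0,1],[0,0,0,0,0,0,1]],
])

```text
t: 16.9
ee_pos: [530.7, 33.0, 277.2]
orientation: [2.189, 2.253, 0.0]
ft_force: [-0.4, -0.1, -0.0]
width: 87.4
grasp_force: 0.0
```

Emit:
step_arm([
  [[0.01,0,-0.12,0,0,0,1],[0,0,-0.09,0,0,0,0.64],[0,0,0,0,0,0,0.64],[0,0,0,0,0,0,0.64],[0,0,0,0,0,0,0.64]],
])

```text
t: 17.52
ee_pos: [531.3, 33.6, 266.7]
orientation: [2.188, 2.254, 0.0]
ft_force: [0.8, -0.1, -0.1]
width: 56.7
grasp_force: 0.3
```

```bash
python3 - <<'E'
from h import *
is_=shot('side')
b=is_['pixels'][150:260,260:400,::-1]
cv2.imwrite('pics/c6.png',cv2.resize(b,(700,550),interpolation=cv2.INTER_CUBIC))
E
```

```text
(no output)
```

View pics/c6.png

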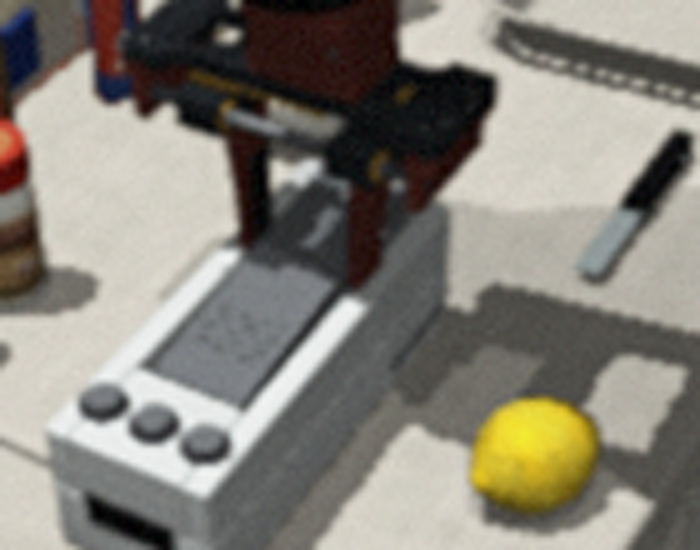

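The fingers straddle the cover just above both rims. Closing.

Emit:
step_arm([
  [[0,0,0,0,0,0,0.6],[0,0,0,0,0,0,0.58],[0,0,0,0,0,0,0.5],[0,0,0,0,0,0,0.5],[0,0,0,0,0,0,0]],
])

```text
t: 18.2
ee_pos: [532.0, 33.6, 267.0]
orientation: [2.187, 2.253, 0.003]
ft_force: [5.1, 2.6, 1.3]
width: 51.7
grasp_force: 30.0
```

Emit:
step_arm([
  [[0,0,0,0,0,0,0],[0,0,0,0,0,0,0],[0,0,0,0,0,0,0],[0,0,0,0,0,0,0],[0,0,0,0,0,0,0]],
])

```text
t: 18.82
ee_pos: [531.9, 33.7, 267.0]
orientation: [2.187, 2.253, 0.003]
ft_force: [4.2, 1.7, 1.3]
width: 51.5
grasp_force: 30.0
```

Emit:
step_arm([
  [[0.015,0,0.03,0,0,0,0],[0,0,0.1,0,0,0,0],[0,0,0.2,0,0,0,0],[0,0,0.5,0,0,0,0],[0,0,0.5,0,0,0,0]],
])

```text
t: 19.45
ee_pos: [530.8, 33.4, 333.0]
orientation: [-2.186, -2.252, 0.005]
ft_force: [-0.6, 0.1, 0.0]
width: 51.4
grasp_force: 30.0
```

```bash
python3 - <<'E'
from h import *
it=shot('top');is_=shot('side')
import pickle;pickle.dump((it,is_),open('im3.pkl','wb'))
b=is_['pixels'][120:270,250:450,::-1]
a=it['pixels'][170:270,390:500,::-1]
o=np.zeros((450,800,3),np.uint8);o[:,:500]=cv2.resize(b,(500,450)[:2],interpolation=cv2.INTER_CUBIC) if 0 else cv2.resize(b,(500,450))
o[:273,500:]=cv2.resize(a,(300,273))
cv2.imwrite('pics/c7.png',o)
E
```

View pics/c7.png

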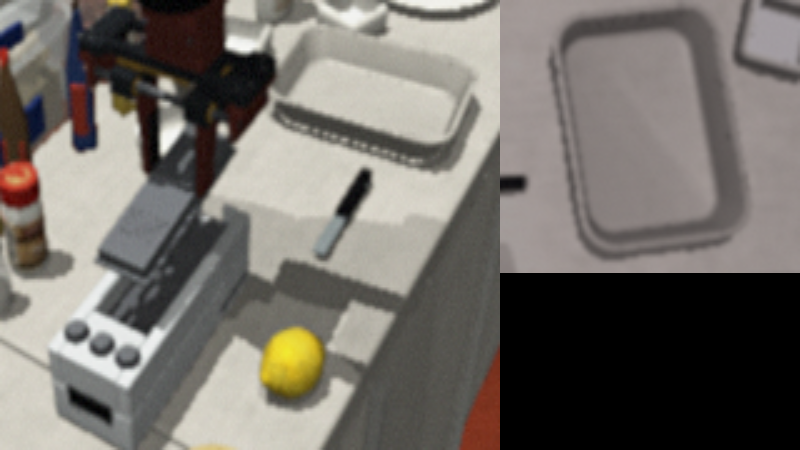

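The cover is held above the open dock, and the pan is empty. Checking the cover's tilt and the pan centre.

```bash
python3 - <<'E'
from h import *
import pickle;it,is_=pickle.load(open('im3.pkl','rb'))
for x,y in((98,250),(152,272)):
    o,d=ray(is_,250+x/2.5-.3,120+y/3-.3);print(np.round(o+d*(142-o[1])/d[1]),np.round(o+d*(136-o[1])/d[1]))
k=300/110
P=[onz(it,390+(x-500)/k-.3,170+y/k-.3,40) for x,y in((553,12),(712,5),(748,238),(583,256))]
print(np.round(P),np.round(np.mean(P,0)))
g=is_['pixels']
# side: outer rim bbox of pan crop points
Q=[onz(is_,250+x/2.5-.3,120+y/3-.3,40) for x,y in((275,88),(318,28),(478,78),(445,140))]
print(np.round(Q),np.round(np.mean(Q,0)))
q=readout.get_obs()['qpos'];print(np.round(q,2))
E
```

```text
[551. 142. 144.] [556. 136. 138.]
[490. 142. 149.] [495. 136. 143.]
[[ 622. -292.   40.]
 [ 627. -469.   40.]
 [ 376. -484.   40.]
 [ 363. -307.   40.]] [ 497. -388.   40.]
[[ 600. -303.   40.]
 [ 611. -454.   40.]
 [ 379. -460.   40.]
 [ 372. -321.   40.]] [ 491. -384.   40.]
[ 0.04  0.39  1.89 -0.    0.87  0.01]
```

Emit:
step_arm([
  [[0,-0.05,0.1,0.24,0,0,0],[0,-0.05,0.1,0.24,0,0,0],[0,-0.05,0.1,0.24,0,0,0],[0,-0.05,0,0.24,0,0,0],[0,-0.05,0,0.24,0,0,0]],
])

```text
t: 20.18
ee_pos: [531.9, 20.8, 347.8]
orientation: [-2.146, -2.21, -0.094]
ft_force: [-0.5, -0.1, -1.6]
width: 51.5
grasp_force: 30.0
```

Emit:
step_arm([
  [[-0.061,-0.325,0,0,0,-0.9,0],[-0.061,-0.325,0,0,0,-0.9,0],[-0.061,-0.325,0,0,0,-0.9,0],[-0.061,-0.325,0,0,0,-0.9,0],[-0.061,-0.325,0,0,0,-0.9,0]],
])

```text
t: 20.8
ee_pos: [516.4, -61.5, 348.1]
orientation: [-2.478, -1.848, -0.106]
ft_force: [-0.1, -0.6, -1.6]
width: 51.5
grasp_force: 30.0
```

Emit:
step_arm([
  [[-0.061,-0.325,0,0,0,-0.9,0],[-0.061,-0.325,0,0,0,-0.9,0],[-0.061,-0.325,0,0,0,-0.9,0],[-0.061,-0.325,0,0,0,-0.9,0],[-0.061,-0.325,0,0,0,-0.9,0]],
])

```text
t: 21.42
ee_pos: [501.2, -142.5, 348.0]
orientation: [-2.746, -1.444, -0.117]
ft_force: [-0.3, -0.1, -1.1]
width: 51.3
grasp_force: 30.0
```

Emit:
step_arm([
  [[-0.061,-0.325,0,0,0,-0.9,0],[-0.061,-0.325,0,0,0,-0.9,0],[-0.061,-0.325,0,0,0,-0.9,0],[-0.061,-0.325,0,0,0,-0.9,0],[-0.061,-0.325,0,0,0,-0.9,0]],
])

```text
t: 22.05
ee_pos: [486.0, -223.8, 348.0]
orientation: [-2.95, -1.0, -0.125]
ft_force: [-0.4, -0.1, -0.3]
width: 51.7
grasp_force: 30.0
```

Emit:
step_arm([
  [[-0.061,-0.325,0,0,0,-0.9,0],[-0.061,-0.325,0,0,0,-0.9,0],[-0.061,-0.325,0,0,0,-0.9,0],[-0.061,-0.325,0,0,0,-0.9,0],[-0.061,-0.325,0,0,0,-0.9,0]],
])

```text
t: 22.68
ee_pos: [470.7, -305.0, 348.0]
orientation: [-3.082, -0.528, -0.13]
ft_force: [-0.3, 0.2, -1.8]
width: 51.5
grasp_force: 30.0
```

Emit:
step_arm([
  [[-0.061,-0.325,0,0,0,-0.9,0],[-0.061,-0.325,0,0,0,-0.9,0],[-0.061,-0.325,0,0,0,-0.9,0],[-0.061,-0.325,0,0,0,-0.9,0],[-0.061,-0.325,0,0,0,-0.9,0]],
])

```text
t: 23.3
ee_pos: [455.4, -386.3, 348.0]
orientation: [3.137, 0.04, 0.131]
ft_force: [-0.4, 0.4, -1.4]
width: 51.5
grasp_force: 30.0
```

```bash
python3 - <<'E'
from h import *
it=shot('top');is_=shot('side')
import pickle;pickle.dump((it,is_),open('im4.pkl','wb'))
b=is_['pixels'][80:200,320:460,::-1]
a=it['pixels'][160:280,390:500,::-1]
o=np.zeros((480,800,3),np.uint8);o[:400,:466]=cv2.resize(b,(466,400))
o[:364,467:]=cv2.resize(a,(333,364))
cv2.imwrite('pics/c8.png',o)
E
```

```text
(no output)
```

View pics/c8.png

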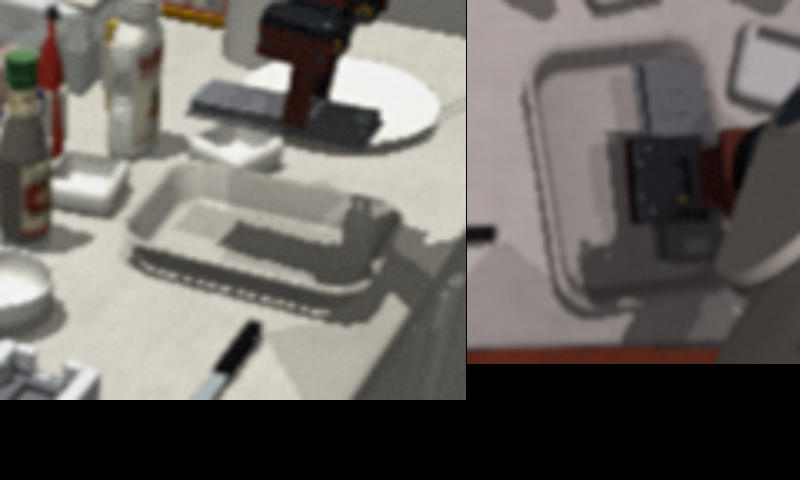

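```bash
python3 - <<'E'
from h import *
import pickle;it,is_=pickle.load(open('im4.pkl','rb'))
for x,y in((192,112),(372,145)):
    o,d=ray(is_,320+x*140/466-.3,80+y*.3-.3);print(np.round(o+d*(-356-o[1])/d[1]))
print(np.round(onz(it,390+(682-467)*110/333-.3,160+160*120/364-.3,165)))
for x,y in((640,60),(712,60),(662,262),(722,262)):
    print(np.round(onz(it,390+(x-467)*110/333-.3,160+y*120/364-.3,165)))
E
```

```text
[ 571. -356.  154.]
[ 395. -356.  166.]
[ 488. -385.  165.]
[ 575. -356.  165.]
[ 574. -420.  165.]
[ 403. -361.  165.]
[ 401. -412.  165.]
```

The cover is over the pan. Its centre is near (487, -387) and its far end is about 10 mm low. I'll tilt 3° more and lower it.

Emit:
step_arm([
  [[-0.01,0,-0.3,0,-0.15,0,0],[-0.01,0,-0.5,0,-0.15,0,0],[-0.01,0,-0.6,0,-0.15,0,0],[-0.01,0,-0.6,0,-0.15,0,0],[0,0,-0.5,0,-0.15,0,0]],
])

```text
t: 24.02
ee_pos: [453.6, -384.8, 221.9]
orientation: [3.133, 0.047, 0.213]
ft_force: [0.2, 0.7, -0.6]
width: 51.6
grasp_force: 30.0
```

Emit:
step_arm([
  [[0,0,-0.15,0,0,0,0],[0,0,-0.12,0,0,0,0],[0,0,-0.08,0,0,0,0],[0,0,-0.05,0,0,0,0],[0,0,0,0,0,0,0]],
])

```text
t: 24.65
ee_pos: [453.8, -385.3, 203.4]
orientation: [3.132, 0.046, 0.214]
ft_force: [0.2, -0.3, -1.3]
width: 51.7
grasp_force: 30.0
```

Emit:
step_arm([
  [[0,0,-0.04,0,0,0,0],[0,0,-0.04,0,0,0,0],[0,0,-0.04,0,0,0,0],[0,0,0,0,0,0,0],[0,0,0,0,0,0,0]],
])

```text
t: 25.28
ee_pos: [453.7, -385.2, 197.0]
orientation: [3.132, 0.046, 0.213]
ft_force: [0.3, -0.6, -0.3]
width: 51.5
grasp_force: 30.0
```

Emit:
step_arm([
  [[0,0,-0.02,0,0,0,0],[0,0,-0.02,0,0,0,0],[0,0,0,0,0,0,0],[0,0,0,0,0,0,0],[0,0,0,0,0,0,0]],
])

```text
t: 25.9
ee_pos: [453.7, -385.2, 195.1]
orientation: [3.132, 0.046, 0.214]
ft_force: [-0.0, 0.0, -1.2]
width: 51.3
grasp_force: 30.0
```

Emit:
step_arm([
  [[0,0,-0.02,0,0,0,0],[0,0,-0.02,0,0,0,0],[0,0,0,0,0,0,0],[0,0,0,0,0,0,0],[0,0,0,0,0,0,0]],
])

```text
t: 26.52
ee_pos: [453.8, -385.3, 193.9]
orientation: [3.132, 0.046, 0.214]
ft_force: [-2.3, 1.6, 7.9]
width: 51.7
grasp_force: 30.0
```

Emit:
step_arm([
  [[0,0,0,0,0,0,0.85],[0,0,0,0,0,0,0.85],[0,0,0,0,0,0,0.85],[0,0,0,0,0,0,0.85],[0,0,0,0,0,0,0.85]],
])

```text
t: 27.15
ee_pos: [453.7, -385.2, 192.9]
orientation: [3.132, 0.046, 0.213]
ft_force: [0.8, -0.0, 0.3]
width: 75.0
grasp_force: 0.0
```

Emit:
step_arm([
  [[0,0,0.3,0,0,0,0.85],[0,0,0.6,0,0,0,1],[0,0.2,0.9,0,0.4,0,1],[0,0.7,0.9,0,0.4,0,1],[0,0.9,0,0,0.4,0,1]],
])

```text
t: 27.78
ee_pos: [454.7, -295.6, 332.8]
orientation: [3.134, 0.044, 0.092]
ft_force: [0.9, 0.5, -0.1]
width: 87.6
grasp_force: 0.0
```

Emit:
step_arm([
  [[0,1,0,0,0.4,0,1],[0,1,0,0,0.35,0,1],[0,1,0,0,0,0,1],[0,1,0,0,0,0,1],[0,0,0,0,0,0,1]],
])

```text
t: 28.4
ee_pos: [453.4, -92.7, 329.0]
orientation: [3.141, 0.053, 0.001]
ft_force: [0.1, -1.0, 0.3]
width: 87.7
grasp_force: 0.0
```

```bash
python3 - <<'E'
from h import *
it=shot('top');is_=shot('side')
import pickle;pickle.dump((it,is_),open('im5.pkl','wb'))
b=is_['pixels'][110:200,340:460,::-1]
a=it['pixels'][160:270,390:500,::-1]
o=np.zeros((600,800,3),np.uint8);o[:300,:400]=cv2.resize(b,(400,300))
o[:400,400:]=cv2.resize(a,(400,400))
c=it['pixels'][190:265,160:260,::-1];o[300:,:400]=cv2.resize(c,(400,300))
cv2.imwrite('pics/c9.png',o)
def dark(im,x0,x1,y0,y1,th):
    g=im['pixels'][y0:y1,x0:x1].max(2);n,l,s,c=cv2.connectedComponentsWithStats((g<th).astype(np.uint8))
    return [np.round(c[i]+[x0,y0],1) for i in range(1,n) if s[i,4]>=20]
print(dark(it,165,220,200,260,80),dark(is_,220,310,295,345,60))
E
```

```text
[array([178.9, 210. ]), array([180.8, 237.3]), array([201.8, 246. ])] [array([292.2, 309.2]), array([231.8, 310.9]), array([262.4, 325.9])]
```

View pics/c9.png

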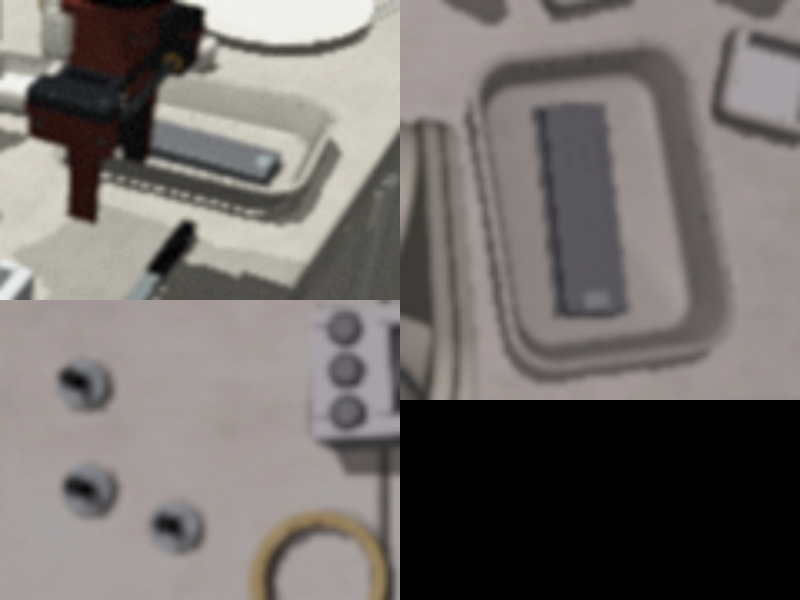

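The cover lies flat, top side up, in the middle of the pan, with its label end at (597, 300) in the crop. All three loggers are upright and haven't moved. Now I'll look at the open wells once, with edge profiles.

```bash
python3 - <<'E'
from h import *
import pickle;it,is_=pickle.load(open('im5.pkl','rb'))
a=it['pixels'][185:228,234:334,::-1];b=is_['pixels'][180:270,265:360,::-1]
o=np.zeros((600,800,3),np.uint8);o[:344]=cv2.resize(a,(800,344),interpolation=cv2.INTER_CUBIC)
o[345:,:]=0
o[344:600,:270]=cv2.resize(b,(270,256),interpolation=cv2.INTER_CUBIC)
c=is_['pixels'][180:235,290:350,::-1];o[344:600,275:555]=cv2.resize(c,(280,256),interpolation=cv2.INTER_CUBIC)
cv2.imwrite('pics/c10.png',o)
E
```

```text
(no output)
```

View pics/c10.png

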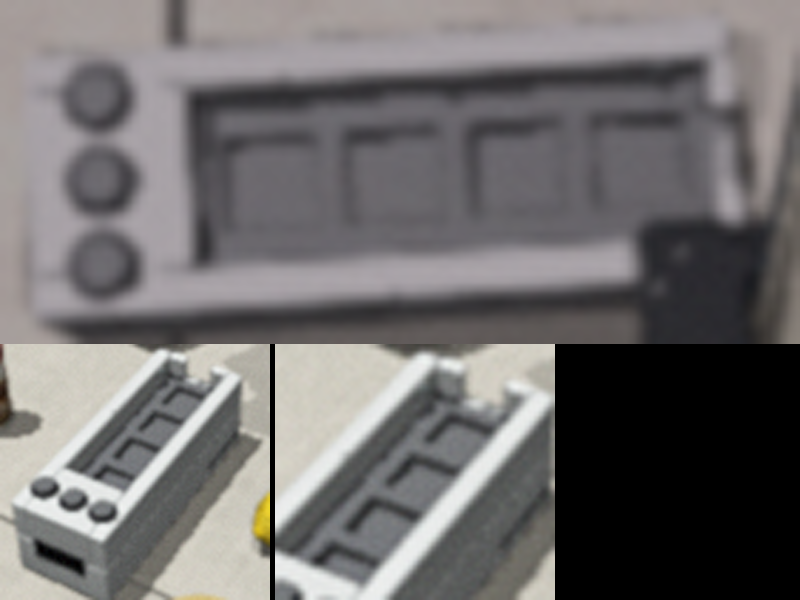

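The top crop shows four wells with centres at about (273, 180), (393, 174), (516, 169) and (640, 161), and the keys at (97, 96), (100, 181) and (104, 266).

```bash
python3 - <<'E'
from h import *
import pickle;it,is_=pickle.load(open('im5.pkl','rb'))
f=lambda x,y:(234+x/8-.44,185+y/8-.44)
r=lambda p:np.round(p,1)
for n,k in(('A',(273,180)),('B',(393,174)),('C',(516,169)),('D',(640,161))): print(n,r(onz(it,*f(*k),60)))
for k in((97,96),(100,181),(104,266)): print('key',r(onz(it,*f(*k),90)))
for k in((28,60),(35,320)): print('key end',r(onz(it,*f(*k),83)))
for z in(15,20,30):
  for p in((63,385),): pass
# logger flange centres (z~13) by gray-disc in top: crop c9 lower-left scale 4 from (160,190)
for x,y in((84,385),(90,490),(178,527)): print('flange',r(onz(it,160+x/4-.4,190+(y-300)/4-.4,13)))
# side flange centres c0 scale 397/95 at (215,290)
k=397/95
for x,y in((428,480),(554,544),(676,474)): print('flangeS',r(onz(is_,215+(x-350)/k-.4,290+(y-370)/k-.4,13)))
# side predicted/observed checks
for p in((532,33,60),): print(proj(is_,p))
E
```

```text
A [529.4 118.2  60. ]
B [530.6  76.3  60. ]
C [531.5  33.3  60. ]
D [533.5 -10.1  60. ]
key [554.7 175.1  90. ]
key [525.3 173.9  90. ]
key [496.2 172.4  90. ]
key end [569.1 200.   83. ]
key end [479.2 196.7  83. ]
flange [530.8 375.9  13. ]
flange [454.4 368.9  13. ]
flange [426.7 304.9  13. ]
flangeS [531.7 379.7  13. ]
flangeS [454.9 373.6  13. ]
flangeS [427.6 310.9  13. ]
(np.float64(321.97329003654454), np.float64(207.47920983897885))
```

The top and side estimates agree to within about 4 mm. I'll go to the nearest logger at about (427, 308) and centre it in the gripper by squeezing along y, then along x.

Emit:
step_arm([
  [[-0.052,0.8,0,0,0,0,0.5],[-0.052,0.8,0,0,0,0,0.5],[-0.052,0.8,0,0,0,0,0.5],[-0.052,0.8,0,0,0,0,0.5],[-0.052,0.8,0,0,0,0,0.5]],
])

```text
t: 29.12
ee_pos: [441.4, 104.7, 328.5]
orientation: [3.141, 0.043, 0.002]
ft_force: [1.1, -0.8, -1.2]
width: 44.8
grasp_force: 0.0
```

Emit:
step_arm([
  [[-0.052,0.8,0,0,0,0,0.5],[-0.052,0.8,0,0,0,0,0.5],[-0.052,0.8,0,0,0,0,0.5],[-0.052,0.8,0,0,0,0,0.5],[-0.052,0.8,0,0,0,0,0.5]],
])

```text
t: 29.75
ee_pos: [428.9, 305.0, 328.4]
orientation: [-3.141, -0.043, -0.001]
ft_force: [0.3, -0.3, 0.2]
width: 44.3
grasp_force: 0.0
```

Emit:
step_arm([
  [[0,0,-0.2,0,0,0,0.5],[0,0,-0.7,0,0,0,0.5],[0,0,-0.7,0,0,0,0.5],[0,0,-0.5,0,0,0,0.5],[0,0,-0.35,0,0,0,0.5]],
])

```text
t: 30.38
ee_pos: [428.2, 303.1, 204.2]
orientation: [3.14, 0.043, -0.002]
ft_force: [-0.2, -0.1, 0.2]
width: 44.3
grasp_force: 0.0
```

Emit:
step_arm([
  [[-0.02,0.09,-0.04,0,0,0,0.5],[0,0,-0.03,0,0,0,0.5],[0,0,0,0,0,0,0],[0,0,0,0,0,0,0],[0,0,0,0,0,0,0]],
])

```text
t: 31.0
ee_pos: [426.8, 309.4, 202.5]
orientation: [-3.141, -0.047, -0.001]
ft_force: [-0.1, 0.4, 0.8]
width: 17.5
grasp_force: 0.0
```

Emit:
step_arm([
  [[0,0,0,0,0,0,0],[0,0,0,0,0,0,0.5],[0,0,0,0,0,0,0.5],[0,0,0,0,0,0.9,0.5],[0,0,0,0,0,0.9,0.5]],
])

```text
t: 31.62
ee_pos: [426.7, 309.3, 201.9]
orientation: [3.132, 0.247, -0.0]
ft_force: [0.2, -0.6, 0.3]
width: 43.2
grasp_force: 0.0
```

Emit:
step_arm([
  [[0,0,0,0,0,0.9,0.5],[0,0,0,0,0,0.9,0.5],[0,0,0,0,0,0.9,0.5],[0,0,0,0,0,0.9,0.5],[0,0,0,0,0,0.9,0.5]],
])

```text
t: 32.25
ee_pos: [426.7, 309.3, 201.9]
orientation: [3.055, 0.734, -0.0]
ft_force: [0.3, 0.6, 0.2]
width: 44.1
grasp_force: 0.0
```

Emit:
step_arm([
  [[0,0,0,0,0,0.9,0.5],[0,0,0,0,0,0.9,0.5],[0,0,0,0,0,0.9,0.5],[0,0,0,0,0,0.9,0.5],[0,0,0,0,0,0.9,0.5]],
])

```text
t: 32.88
ee_pos: [426.7, 309.3, 201.9]
orientation: [2.902, 1.203, -0.0]
ft_force: [0.2, -0.2, -0.3]
width: 44.0
grasp_force: 0.0
```

Emit:
step_arm([
  [[0,0,0,0,0,0.9,0.5],[0,0,0,0,0,0.9,0.5],[0,0,0,0,0,0.9,0.5],[0,0,0,0,0,0.9,0.5],[0,0,0,0,0,0.9,0.5]],
])

```text
t: 33.5
ee_pos: [426.7, 309.3, 201.9]
orientation: [2.678, 1.642, -0.0]
ft_force: [0.1, -0.1, 0.1]
width: 44.2
grasp_force: 0.0
```

Emit:
step_arm([
  [[0,0,0,0,0,0.9,0.5],[0,0,0,0,0,0.9,0.5],[0,0,0,0,0,0.9,0.5],[0,0,0,0,0,0.9,0.5],[0,0,0,0,0,0.9,0.5]],
])

```text
t: 34.12
ee_pos: [426.7, 309.3, 201.9]
orientation: [-2.389, -2.041, 0.0]
ft_force: [0.2, 0.9, 0.4]
width: 43.5
grasp_force: 0.0
```

Emit:
step_arm([
  [[0,0,0,0,0,0,0],[0,0,0,0,0,0,0],[0,0,0,0,0,0,0],[0,0,0,0,0,0,0],[0,0,0,0,0,0,0]],
])

```text
t: 34.75
ee_pos: [426.7, 309.3, 202.0]
orientation: [-2.391, -2.038, 0.0]
ft_force: [0.2, -0.3, -0.5]
width: 13.7
grasp_force: 30.0
```

Emit:
step_arm([
  [[0,0,0,0,0,0,0.5],[0,0,0,0,0,0,0.5],[0,0,0,0,0,0,0.5],[0,0,0.6,0,0,0,0.5],[0,0,1,0,0,0,0.5]],
])

```text
t: 35.38
ee_pos: [426.2, 308.9, 281.6]
orientation: [-2.39, -2.038, 0.006]
ft_force: [0.7, 0.1, 1.0]
width: 43.9
grasp_force: 0.0
```

Emit:
step_arm([
  [[0,-0.5,0.6,0,0,0,0.5],[0,-1,0,0,0,0,0.5],[0,-1,0,0,0,0,0.5],[0,-1,0,0,0,0,0.5],[0,-0.5,0,0,0,0,0.5]],
])

```text
t: 36.0
ee_pos: [426.3, 107.3, 312.1]
orientation: [-2.392, -2.036, 0.0]
ft_force: [-0.0, 0.5, 0.4]
width: 44.0
grasp_force: 0.0
```

```bash
python3 - <<'E'
from h import *
it=shot('top');is_=shot('side')
import pickle;pickle.dump((it,is_),open('im6.pkl','wb'))
def dark(im,x0,x1,y0,y1,th):
    g=im['pixels'][y0:y1,x0:x1].max(2);n,l,s,c=cv2.connectedComponentsWithStats((g<th).astype(np.uint8))
    return [np.round(c[i]+[x0,y0],1) for i in range(1,n) if s[i,4]>=20]
print(dark(it,165,220,200,260,80),dark(is_,220,310,295,345,60))
old=pickle.load(open('im5.pkl','rb'))
# subpixel: shift between before/after by phase correlation on logger2 patch
for k,(a,b),(x0,x1,y0,y1) in(('top',(old[0],it),(192,216,234,258)),('side',(old[1],is_),(278,308,290,326))):
    g=[cv2.cvtColor(i['pixels'],cv2.COLOR_RGB2GRAY)[y0:y1,x0:x1].astype(np.float32) for i in(a,b)]
    print(k,cv2.phaseCorrelate(g[0],g[1],cv2.createHanningWindow(g[0].shape[::-1],cv2.CV_32F)))
P=(426.7,309.3)
for z in(13,31,47): print(z,np.round(proj(it,P+(z,)),1),np.round(proj(is_,P+(z,)),1))
E
```

```text
[array([178.8, 210. ]), array([180.3, 236.9]), array([201.4, 246.9])] [array([292.5, 309.6]), array([231.9, 310.8]), array([262.4, 325.9])]
top ((-0.43468594709498376, 0.7792670269340825), 1.049058746960428)
side ((0.5516136205477871, 0.5481131557850709), 1.0571372826894125)
13 [202.6 246.4] [293.4 314.1]
31 [200.9 246. ] [292.9 309. ]
47 [199.4 245.6] [292.3 304.4]
```

The predictions match the pictures to under 1 px: the top camera reads about 1.5–2.5 mm low in x and y, and the side view is good. I'll regrasp this logger, lift it and carry it over the third well, C, at about (532.2, 34.5).

Emit:
step_arm([
  [[0,0.9,0,0,0,0,0.5],[0,0.9,0,0,0,0,0.5],[0,0.9,0,0,0,0,0.5],[0,0.9,0,0,0,0,0.5],[0.01,0.44,-0.2,0,0,0,0.5]],
])

```text
t: 36.72
ee_pos: [427.0, 314.2, 302.3]
orientation: [2.388, 2.041, 0.004]
ft_force: [-1.0, -0.3, -0.5]
width: 44.0
grasp_force: 0.0
```

Emit:
step_arm([
  [[0,0,-0.6,0,0,0,0.5],[0,0,-0.7,0,0,0,0.5],[0,0,-0.4,0,0,0,0.5],[0,0,-0.3,0,0,0,0.5],[0,0,0,0,0,0,0.5]],
])

```text
t: 37.35
ee_pos: [426.8, 311.0, 200.9]
orientation: [-2.391, -2.038, 0.004]
ft_force: [-0.3, 0.3, 0.2]
width: 43.8
grasp_force: 0.0
```

```bash
python3 - <<'E'
from h import *
import pickle;it,is_=pickle.load(open('im6.pkl','rb'))
for a,b in(((178.8,210),(231.9,310.8)),((180.3,236.9),(262.4,325.9)),((201.4,246.9),(292.5,309.6))):
    print(np.round(onz(it,a[0]-.5,a[1]-.9,31)),np.round(onz(is_,b[0]+.4,b[1]-.6,31)))
E
```

```text
[533. 377.  31.] [532. 378.  31.]
[456. 370.  31.] [455. 372.  31.]
[427. 309.  31.] [427. 309.  31.]
```

Emit:
step_arm([
  [[0,-0.034,0,0,0,0,0.5],[0,0,0,0,0,0,0],[0,0,0,0,0,0,0],[0,0,0,0,0,0,0],[0,0,0,0,0,0,0]],
])

```text
t: 37.98
ee_pos: [427.3, 309.6, 202.3]
orientation: [2.391, 2.038, 0.001]
ft_force: [-0.1, -0.1, 2.2]
width: 13.6
grasp_force: 30.0
```

Emit:
step_arm([
  [[0,0,0.3,0,0,0,0],[0,0,0.6,0,0,0,0],[0,0,0.6,0,0,0,0],[0,0,0.4,0,0,0,0],[0,0,0,0,0,0,0]],
])

```text
t: 38.6
ee_pos: [427.6, 309.9, 299.1]
orientation: [2.39, 2.038, 0.006]
ft_force: [0.0, -0.4, -0.9]
width: 13.4
grasp_force: 30.0
```

Emit:
step_arm([
  [[0.105,-0.275,0,0,0,-1,0],[0.105,-0.275,0,0,0,-1,0],[0.105,-0.275,0,0,0,-1,0],[0.105,-0.275,0,0,0,-1,0],[0.105,-0.275,0,0,0,-1,0]],
])

```text
t: 39.22
ee_pos: [453.2, 240.2, 296.2]
orientation: [-2.71, -1.589, 0.003]
ft_force: [-0.2, 0.2, -0.0]
width: 13.4
grasp_force: 30.0
```

Emit:
step_arm([
  [[0.105,-0.275,0,0,0,-1,0],[0.105,-0.275,0,0,0,-1,0],[0.105,-0.275,0,0,0,-1,0],[0.105,-0.275,0,0,0,-1,0],[0.105,-0.275,0,0,0,-1,0]],
])

```text
t: 39.85
ee_pos: [479.5, 171.5, 296.2]
orientation: [-2.945, -1.094, 0.002]
ft_force: [-0.4, -1.2, -1.6]
width: 12.9
grasp_force: 30.0
```

Emit:
step_arm([
  [[0.105,-0.275,0,0,0,-1,0],[0.105,-0.275,0,0,0,-1,0],[0.105,-0.275,0,0,0,-1,0],[0.105,-0.275,0,0,0,-1,0],[0.105,-0.275,0,0,0,-1,0]],
])

```text
t: 40.48
ee_pos: [505.7, 102.8, 296.2]
orientation: [-3.09, -0.566, 0.002]
ft_force: [-0.1, 0.1, -1.4]
width: 13.1
grasp_force: 30.0
```

Emit:
step_arm([
  [[0.105,-0.275,0,0,0,-1,0],[0.105,-0.275,0,0,0,-1,0],[0.105,-0.275,0,0,0,-1,0],[0.105,-0.275,0,0,0,-1,0],[0.105,-0.275,0,0,0,-1,0]],
])

```text
t: 41.1
ee_pos: [531.9, 34.1, 296.2]
orientation: [3.142, 0.021, -0.003]
ft_force: [-0.9, 0.6, -0.1]
width: 13.1
grasp_force: 30.0
```

Emit:
step_arm([
  [[0,0,0,0,0,0,0],[0,0,0,0,0,0,0],[0,0,0,0,0,0,0],[0,0,0,0,0,0,0],[0,0,0,0,0,0,0]],
])

```text
t: 41.72
ee_pos: [532.1, 34.8, 297.1]
orientation: [-3.141, -0.026, -0.0]
ft_force: [-0.7, 0.4, 0.4]
width: 13.1
grasp_force: 30.0
```

Emit:
step_arm([
  [[0,0,-0.25,0,0,0,0],[0,0,-0.25,0,0,0,0],[0,0,-0.12,0,0,0,0],[0,0,0,0,0,0,0],[0,0,0,0,0,0,0]],
])

```text
t: 42.35
ee_pos: [532.3, 34.6, 266.1]
orientation: [-3.141, -0.025, -0.0]
ft_force: [-0.0, 0.5, -0.8]
width: 13.3
grasp_force: 30.0
```

Emit:
step_arm([
  [[0,0,-0.04,0,0,0,0],[0,0,-0.03,0,0,0,0],[0,0,-0.03,0,0,0,0],[0,0,0,0,0,0,0],[0,0,0,0,0,0,0]],
])

```text
t: 42.98
ee_pos: [532.2, 34.6, 261.1]
orientation: [3.141, 0.025, 0.0]
ft_force: [-0.1, 0.2, -0.9]
width: 13.4
grasp_force: 30.0
```

Emit:
step_arm([
  [[0,0,-0.02,0,0,0,0],[0,0,-0.02,0,0,0,0],[0,0,0,0,0,0,0],[0,0,0,0,0,0,0],[0,0,0,0,0,0,0]],
])

```text
t: 43.6
ee_pos: [532.2, 34.6, 259.1]
orientation: [-3.141, -0.025, -0.0]
ft_force: [-0.3, 0.2, -0.7]
width: 12.9
grasp_force: 30.0
```

No contact force and the body is already below deck level, so it's entering the well. Continuing down.

Emit:
step_arm([
  [[0,0,-0.03,0,0,0,0],[0,0,-0.03,0,0,0,0],[0,0,0,0,0,0,0],[0,0,0,0,0,0,0],[0,0,0,0,0,0,0]],
])

```text
t: 44.22
ee_pos: [532.2, 34.6, 256.1]
orientation: [3.141, 0.025, 0.0]
ft_force: [-0.1, 0.0, -0.0]
width: 12.9
grasp_force: 30.0
```

Emit:
step_arm([
  [[0,0,-0.03,0,0,0,0],[0,0,-0.02,0,0,0,0],[0,0,-0.02,0,0,0,0],[0,0,0,0,0,0,0],[0,0,0,0,0,0,0]],
])

```text
t: 44.85
ee_pos: [532.2, 34.6, 253.2]
orientation: [-3.141, -0.025, -0.0]
ft_force: [-2.8, 0.3, 9.0]
width: 13.2
grasp_force: 30.0
```

Seated: 9 N at floor height. I'll release it and go to the second logger at about (455.5, 371).

Emit:
step_arm([
  [[0,0,0,0,0,0,0.3],[0,0,0,0,0,0,0.3],[0,0,0.2,0,0,0,0.3],[0,0,0.6,0,0,0,0.3],[0,0,0.6,0,0,0,0.4]],
])

```text
t: 45.48
ee_pos: [532.2, 34.6, 323.6]
orientation: [-3.141, -0.025, 0.001]
ft_force: [0.6, 0.5, -1.1]
width: 32.8
grasp_force: 0.0
```

Emit:
step_arm([
  [[-0.192,0.841,0,0,0,0,0.5],[-0.192,0.841,0,0,0,0,0.5],[-0.192,0.841,0,0,0,0,0.5],[-0.192,0.841,0,0,0,0,0.5],[-0.192,0.841,0,0,0,0,0.5]],
])

```text
t: 46.1
ee_pos: [483.8, 246.2, 323.2]
orientation: [-3.141, -0.025, -0.001]
ft_force: [0.3, 0.6, 0.4]
width: 44.1
grasp_force: 0.0
```

Emit:
step_arm([
  [[-0.192,0.841,0,0,0,0,0.5],[-0.192,0.841,0,0,0,0,0.5],[-0.192,0.841,0,0,0,0,0.5],[0,0,0,0,0,0,0.5],[0,0,0,0,0,0,0.5]],
])

```text
t: 46.72
ee_pos: [455.3, 370.6, 322.7]
orientation: [3.141, 0.026, -0.0]
ft_force: [-0.5, 0.2, -0.1]
width: 44.0
grasp_force: 0.0
```

```bash
python3 - <<'E'
from h import *
o=readout.get_obs();print(np.round(o['ee_pos'],1))
it=shot('top');is_=shot('side')
def dark(im,x0,x1,y0,y1,th):
    g=im['pixels'][y0:y1,x0:x1].max(2);n,l,s,c=cv2.connectedComponentsWithStats((g<th).astype(np.uint8))
    return [(np.round(c[i]+[x0,y0],1),s[i,4]) for i in range(1,n) if s[i,4]>=20]
print(dark(is_,215,315,290,350,60))
print(dark(it,165,220,200,260,80))
g=is_['pixels'];
for n,l,w in(('C',(532,35),51),):
  for z in(51+15,51+31,98): print(z,np.round(proj(is_,l+(z,)),1),np.round(proj(it,l+(z,)),1))
print('well post',dark(is_,295,350,180,240,60),dark(it,290,330,190,220,60))
E
```

```text
[455.3 370.6 322.7]
[(array([227.3, 299. ]), np.int32(225)), (array([245.2, 295.7]), np.int32(119)), (array([277.7, 331.3]), np.int32(75))]
[(array([176.3, 226.9]), np.int32(676)), (array([184.1, 249. ]), np.int32(85))]
66 [321.5 206.2] [297.4 205.2]
82 [321.4 201.4] [297.3 204.2]
98 [321.3 196.6] [297.2 203.3]
well post [(array([321.2, 201.2]), np.int32(52))] []
```

Seating is confirmed, with the post at (321, 201) in the side image. One logger was knocked and its post is now at side (277.7, 331.3), so I'll recompute its position.

```bash
python3 - <<'E'
from h import *
it=shot('top');is_=shot('side')
print(np.round(onz(is_,278.1,330.7,31),1),np.round(onz(it,183.6,248.1,31),1))
# post uprightness: dark blob extent in side
g=is_['pixels'][315:350,262:296].max(2);n,l,s,c=cv2.connectedComponentsWithStats((g<60).astype(np.uint8));print(s[1:].tolist())
E
```

```text
[422.  364.8  31. ] [421.7 358.1  31. ]
[[13, 10, 7, 13, 74]]
```

The moved logger is upright at about (422, 364). Moving there and centring it.

Emit:
step_arm([
  [[-0.33,-0.065,0,0,0,0,0.5],[-0.33,-0.065,-0.3,0,0,0,0.5],[0,0,-0.7,0,0,0,0.5],[0,0,-0.7,0,0,0,0.5],[0,0,-0.4,0,0,0,0.5]],
])

```text
t: 47.55
ee_pos: [421.1, 363.5, 216.1]
orientation: [3.14, 0.024, -0.003]
ft_force: [0.4, 0.5, -0.4]
width: 44.2
grasp_force: 0.0
```

Emit:
step_arm([
  [[0,0,-0.25,0,0,0,0.5],[0,0,-0.05,0,0,0,0.3],[0,0,0,0,0,0,0],[0,0,0,0,0,0,0],[0,0,0,0,0,0,0]],
])

```text
t: 48.18
ee_pos: [422.6, 364.7, 203.2]
orientation: [-3.141, -0.025, -0.002]
ft_force: [0.1, -0.5, 2.9]
width: 13.3
grasp_force: 30.0
```

Emit:
step_arm([
  [[0,0,0,0,0,0,0],[0,0,0,0,0,0,0],[0,0,0,0,0,0,0.5],[0,0,0,0,0,0,0.5],[0,0,0,0,0,0,0.5]],
])

```text
t: 48.8
ee_pos: [422.3, 364.4, 202.4]
orientation: [3.141, 0.025, -0.0]
ft_force: [0.5, -0.7, 0.8]
width: 40.0
grasp_force: 0.0
```

Emit:
step_arm([
  [[0,0,0,0,0,1,0.5],[0,0,0,0,0,1,0.5],[0,0,0,0,0,1,0.5],[0,0,0,0,0,1,0.5],[0,0,0,0,0,1,0.5]],
])

```text
t: 49.42
ee_pos: [422.4, 364.5, 202.4]
orientation: [3.089, 0.573, -0.0]
ft_force: [0.3, -0.6, -0.7]
width: 44.0
grasp_force: 0.0
```

Emit:
step_arm([
  [[0,0,0,0,0,1,0.5],[0,0,0,0,0,1,0.5],[0,0,0,0,0,1,0.5],[0,0,0,0,0,1,0.5],[0,0,0,0,0,1,0.5]],
])

```text
t: 50.05
ee_pos: [422.4, 364.4, 202.4]
orientation: [2.942, 1.101, -0.0]
ft_force: [-0.5, 0.3, 1.2]
width: 44.1
grasp_force: 0.0
```

Emit:
step_arm([
  [[0,0,0,0,0,1,0.5],[0,0,0,0,0,1,0.5],[0,0,0,0,0,1,0.5],[0,0,0,0,0,1,0.5],[0,0,0,0,0,1,0.5]],
])

```text
t: 50.68
ee_pos: [422.4, 364.5, 202.4]
orientation: [2.706, 1.595, -0.0]
ft_force: [0.1, -0.3, 0.2]
width: 43.9
grasp_force: 0.0
```

Emit:
step_arm([
  [[0,0,0,0,0,1,0.5],[0,0,0,0,0,1,0.5],[0,0,0,0,0,1,0.5],[0,0,0,0,0,1,0.5],[0,0,0,0,0,1,0.5]],
])

```text
t: 51.3
ee_pos: [422.4, 364.5, 202.4]
orientation: [-2.388, -2.041, 0.0]
ft_force: [-0.5, 0.5, 1.0]
width: 43.6
grasp_force: 0.0
```

Emit:
step_arm([
  [[0,0,0,0,0,0,0],[0,0,0,0,0,0,0],[0,0,0,0,0,0,0],[0,0,0,0,0,0,0],[0,0,0,0,0,0,0]],
])

```text
t: 51.92
ee_pos: [422.4, 364.4, 202.5]
orientation: [-2.391, -2.038, 0.0]
ft_force: [-0.3, -0.0, -0.6]
width: 13.4
grasp_force: 30.0
```

Emit:
step_arm([
  [[0,0,0.3,0,0,0,0],[0,0,0.6,0,0,0,0],[0,0,0.6,0,0,0,0],[0,0,0.4,0,0,0,0],[0,0,0,0,0,0,0]],
])

```text
t: 52.55
ee_pos: [422.9, 364.9, 299.8]
orientation: [2.391, 2.038, 0.007]
ft_force: [0.1, 0.1, 0.2]
width: 13.4
grasp_force: 30.0
```

Emit:
step_arm([
  [[0.109,-0.287,0.2,0,0,-1,0],[0.109,-0.287,0.2,0,0,-1,0],[0.109,-0.287,0,0,0,-1,0],[0.109,-0.287,0,0,0,-1,0],[0.109,-0.287,0,0,0,-1,0]],
])

```text
t: 53.18
ee_pos: [449.5, 292.1, 316.8]
orientation: [2.71, 1.589, -0.002]
ft_force: [-0.6, 0.3, -0.5]
width: 13.3
grasp_force: 30.0
```

Emit:
step_arm([
  [[0.109,-0.287,0,0,0,-1,0],[0.109,-0.287,0,0,0,-1,0],[0.109,-0.287,0,0,0,-1,0],[0.109,-0.287,0,0,0,-1,0],[0.109,-0.287,0,0,0,-1,0]],
])

```text
t: 53.8
ee_pos: [476.7, 220.4, 316.8]
orientation: [2.945, 1.094, -0.002]
ft_force: [-0.1, -0.5, -0.6]
width: 13.1
grasp_force: 30.0
```

Emit:
step_arm([
  [[0.109,-0.287,0,0,0,-1,0],[0.109,-0.287,0,0,0,-1,0],[0.109,-0.287,0,0,0,-1,0],[0.109,-0.287,0,0,0,-1,0],[0.109,-0.287,0,0,0,-1,0]],
])

```text
t: 54.42
ee_pos: [504.0, 148.7, 316.8]
orientation: [3.09, 0.566, -0.002]
ft_force: [-0.3, -0.1, -0.8]
width: 13.4
grasp_force: 30.0
```

Emit:
step_arm([
  [[0.109,-0.287,0,0,0,-1,0],[0.109,-0.287,0,0,0,-1,0],[0.109,-0.287,0,0,0,-1,0],[0.109,-0.287,0,0,0,-1,0],[0.109,-0.287,0,0,0,-1,0]],
])

```text
t: 55.05
ee_pos: [531.2, 77.0, 316.8]
orientation: [3.141, 0.021, -0.002]
ft_force: [0.0, -0.6, -0.2]
width: 13.1
grasp_force: 30.0
```

Emit:
step_arm([
  [[0,0,-0.2,0,0,0,0],[0,0,-0.2,0,0,0,0],[0,0,0,0,0,0,0],[0,0,0,0,0,0,0],[0,0,0,0,0,0,0]],
])

```text
t: 55.68
ee_pos: [531.5, 77.8, 297.8]
orientation: [-3.141, -0.025, -0.001]
ft_force: [-0.2, 0.7, -0.9]
width: 13.2
grasp_force: 30.0
```

Emit:
step_arm([
  [[-0.016,0,-0.25,0,0,0,0],[0,0,-0.25,0,0,0,0],[0,0,-0.16,0,0,0,0],[0,0,-0.04,0,0,0,0],[0,0,0,0,0,0,0]],
])

```text
t: 56.3
ee_pos: [530.6, 77.5, 262.3]
orientation: [3.141, 0.025, -0.001]
ft_force: [0.9, -0.1, -0.1]
width: 13.2
grasp_force: 30.0
```

Emit:
step_arm([
  [[0,0,-0.03,0,0,0,0],[0,0,-0.03,0,0,0,0],[0,0,-0.02,0,0,0,0],[0,0,0,0,0,0,0],[0,0,0,0,0,0,0]],
])

```text
t: 56.92
ee_pos: [530.6, 77.5, 258.6]
orientation: [-3.141, -0.025, -0.0]
ft_force: [-0.3, 0.0, 0.0]
width: 13.3
grasp_force: 30.0
```

Emit:
step_arm([
  [[0,0,-0.03,0,0,0,0],[0,0,-0.03,0,0,0,0],[0,0,-0.02,0,0,0,0],[0,0,0,0,0,0,0],[0,0,0,0,0,0,0]],
])

```text
t: 57.55
ee_pos: [530.6, 77.5, 254.5]
orientation: [3.141, 0.025, -0.0]
ft_force: [0.2, -1.0, -0.0]
width: 13.4
grasp_force: 30.0
```

Emit:
step_arm([
  [[0,0,-0.02,0,0,0,0],[0,0,0,0,0,0,0.3],[0,0,0,0,0,0,0.3],[0,0,0.2,0,0,0,0.3],[0,0,0.6,0,0,0,0.3]],
])

```text
t: 58.18
ee_pos: [530.1, 77.4, 293.3]
orientation: [3.141, 0.025, -0.005]
ft_force: [0.5, 0.7, -0.4]
width: 26.3
grasp_force: 0.0
```

Emit:
step_arm([
  [[0,0.2,0.6,0,0,0,0.4],[0,0.8,0,0,0,0,0.5],[0,0.8,0,0,0,0,0.5],[0,0.8,0,0,0,0,0.5],[0,0.8,0,0,0,0,0.5]],
])

```text
t: 58.8
ee_pos: [530.6, 248.8, 324.5]
orientation: [-3.141, -0.025, -0.001]
ft_force: [0.9, -0.2, 0.2]
width: 43.6
grasp_force: 0.0
```

```bash
python3 - <<'E'
from h import *
print(np.round(readout.get_obs()['ee_pos'],1))
it=shot('top');is_=shot('side')
def dark(im,x0,x1,y0,y1,th):
    g=im['pixels'][y0:y1,x0:x1].max(2);n,l,s,c=cv2.connectedComponentsWithStats((g<th).astype(np.uint8))
    return [(np.round(c[i]+[x0,y0],1),s[i].tolist()) for i in range(1,n) if s[i,4]>=20]
print(dark(is_,190,320,290,360,60))
for p in((532,35,82),(530.6,77.6,82)): print(np.round(proj(is_,p),1))
print(dark(is_,295,350,180,245,60))
print(np.round(onz(is_,232.3,310.2,31),1))
E
```

```text
[530.6 248.8 324.5]
[(array([231.9, 310.8]), [39, 15, 8, 12, 63])]
[321.4 201.4]
[312.7 210.8]
[(array([321.2, 201.2]), [23, 16, 7, 12, 52]), (array([312.2, 211.2]), [15, 25, 7, 13, 56]), (array([301. , 238.9]), [1, 55, 10, 8, 56])]
[532. 378.  31.]
```

Two loggers are seated as predicted, and the third is still at (532, 378). Going for it.

Emit:
step_arm([
  [[0,0.8,0,0,0,0,0.5],[0,0.8,0,0,0,0,0.5],[0,0.8,0,0,0,0,0.5],[0.03,0.18,0,0,0,0,0.5],[0,0,-0.3,0,0,0,0.5]],
])

```text
t: 59.52
ee_pos: [532.5, 376.3, 309.2]
orientation: [-3.14, -0.025, -0.003]
ft_force: [-0.6, -0.9, -0.4]
width: 43.7
grasp_force: 0.0
```

Emit:
step_arm([
  [[0,0,-0.7,0,0,0,0.5],[0,0,-0.7,0,0,0,0.5],[0,0,-0.45,0,0,0,0.5],[0,0,-0.24,0,0,0,0.5],[0,0,0,0,0,0,0.5]],
])

```text
t: 60.15
ee_pos: [532.1, 376.0, 203.4]
orientation: [3.141, 0.024, -0.002]
ft_force: [0.4, 0.5, -0.1]
width: 43.7
grasp_force: 0.0
```

Emit:
step_arm([
  [[0,0,-0.03,0,0,0,0.3],[0,0,0,0,0,0,0],[0,0,0,0,0,0,0],[0,0,0,0,0,0,0],[0,0,0,0,0,0,0]],
])

```text
t: 60.78
ee_pos: [532.3, 376.7, 203.1]
orientation: [-3.141, -0.025, -0.001]
ft_force: [0.7, -0.3, 4.3]
width: 13.7
grasp_force: 30.0
```

Emit:
step_arm([
  [[0,0,0,0,0,0,0],[0,0,0,0,0,0,0],[0,0,0,0,0,0,0.5],[0,0,0,0,0,0,0.5],[0,0,0,0,0,0,0.5]],
])

```text
t: 61.4
ee_pos: [532.0, 376.4, 202.2]
orientation: [3.141, 0.025, -0.001]
ft_force: [-0.5, -0.6, 0.4]
width: 39.8
grasp_force: 0.0
```

Emit:
step_arm([
  [[0,0,0,0,0,1,0.5],[0,0,0,0,0,1,0.5],[0,0,0,0,0,1,0.5],[0,0,0,0,0,1,0.5],[0,0,0,0,0,1,0.5]],
])

```text
t: 62.02
ee_pos: [532.1, 376.4, 202.3]
orientation: [3.089, 0.573, -0.0]
ft_force: [-0.3, 1.5, -0.8]
width: 43.9
grasp_force: 0.0
```

Emit:
step_arm([
  [[0,0,0,0,0,1,0.5],[0,0,0,0,0,1,0.5],[0,0,0,0,0,1,0.5],[0,0,0,0,0,1,0.5],[0,0,0,0,0,1,0.5]],
])

```text
t: 62.65
ee_pos: [532.1, 376.4, 202.3]
orientation: [2.942, 1.101, -0.001]
ft_force: [0.2, 0.3, -0.0]
width: 43.8
grasp_force: 0.0
```

Emit:
step_arm([
  [[0,0,0,0,0,1,0.5],[0,0,0,0,0,1,0.5],[0,0,0,0,0,1,0.5],[0,0,0,0,0,1,0.5],[0,0,0,0,0,1,0.5]],
])

```text
t: 63.28
ee_pos: [532.1, 376.4, 202.3]
orientation: [2.706, 1.595, -0.001]
ft_force: [-0.5, -0.9, 0.5]
width: 43.9
grasp_force: 0.0
```

Emit:
step_arm([
  [[0,0,0,0,0,1,0.5],[0,0,0,0,0,1,0.5],[0,0,0,0,0,1,0.5],[0,0,0,0,0,1,0.5],[0,0,0,0,0,1,0.5]],
])

```text
t: 63.9
ee_pos: [532.1, 376.4, 202.3]
orientation: [-2.388, -2.041, 0.001]
ft_force: [0.5, -0.3, -0.5]
width: 44.0
grasp_force: 0.0
```

Emit:
step_arm([
  [[0,0,0,0,0,0,0],[0,0,0,0,0,0,0],[0,0,0,0,0,0,0],[0,0,0,0,0,0,0],[0,0,0,0,0,0,0]],
])

```text
t: 64.53
ee_pos: [532.1, 376.4, 202.5]
orientation: [-2.391, -2.038, 0.0]
ft_force: [0.5, 0.2, 0.3]
width: 13.5
grasp_force: 30.0
```

Emit:
step_arm([
  [[0,0,0.4,0,0,0,0],[0,0,0.7,0,0,0,0],[0,0,0.7,0,0,0,0],[0,0,0.5,0,0,0,0],[0,0,0,0,0,0,0]],
])

```text
t: 65.15
ee_pos: [532.8, 376.9, 321.0]
orientation: [2.39, 2.038, 0.009]
ft_force: [0.7, 0.3, -0.6]
width: 13.3
grasp_force: 30.0
```

The last logger goes in the well nearest the keys, A, at about (529.3, 120.6), placed with the jaw line across the dock to clear the end wall.

Emit:
step_arm([
  [[-0.01,-0.6,0,0,0,0.55,0],[-0.01,-0.9,0,0,0,0.55,0],[-0.01,-0.9,0,0,0,0.55,0],[-0.01,-0.9,0,0,0,0.55,0],[-0.01,-0.9,0,0,0,0.5,0]],
])

```text
t: 65.78
ee_pos: [529.0, 165.0, 316.8]
orientation: [-2.186, -2.255, 0.002]
ft_force: [1.2, -0.2, 0.0]
width: 13.4
grasp_force: 30.0
```

Emit:
step_arm([
  [[0,-0.6,0,0,0,0,0],[0,-0.316,0,0,0,0,0],[0,0,-0.2,0,0,0,0],[0,0,-0.2,0,0,0,0],[0,0,0,0,0,0,0]],
])

```text
t: 66.4
ee_pos: [529.2, 121.5, 296.2]
orientation: [-2.186, -2.254, 0.003]
ft_force: [0.4, -0.1, -0.2]
width: 13.5
grasp_force: 30.0
```

Emit:
step_arm([
  [[0,0,-0.2,0,0,0,0],[0,0,-0.2,0,0,0,0],[0,0,0,0,0,0,0],[0,0,0,0,0,0,0],[0,0,0,0,0,0,0]],
])

```text
t: 67.03
ee_pos: [529.8, 120.7, 277.8]
orientation: [2.188, 2.254, 0.001]
ft_force: [-0.4, -0.1, -0.8]
width: 13.6
grasp_force: 30.0
```

Emit:
step_arm([
  [[-0.01,0,-0.15,0,0,0,0],[0,0,-0.1,0,0,0,0],[0,0,-0.06,0,0,0,0],[0,0,0,0,0,0,0],[0,0,0,0,0,0,0]],
])

```text
t: 67.65
ee_pos: [529.2, 120.7, 262.1]
orientation: [2.188, 2.254, -0.0]
ft_force: [0.4, -0.0, -0.2]
width: 13.6
grasp_force: 30.0
```

Emit:
step_arm([
  [[0,0,-0.03,0,0,0,0],[0,0,-0.03,0,0,0,0],[0,0,-0.02,0,0,0,0],[0,0,0,0,0,0,0],[0,0,0,0,0,0,0]],
])

```text
t: 68.28
ee_pos: [529.1, 120.7, 258.0]
orientation: [-2.188, -2.254, 0.0]
ft_force: [-0.1, -0.4, -1.3]
width: 13.6
grasp_force: 30.0
```

Emit:
step_arm([
  [[0,0,-0.03,0,0,0,0],[0,0,-0.02,0,0,0,0],[0,0,-0.02,0,0,0,0],[0,0,0,0,0,0,0],[0,0,0,0,0,0,0]],
])

```text
t: 68.9
ee_pos: [529.1, 120.7, 254.5]
orientation: [-2.188, -2.254, 0.0]
ft_force: [0.4, -0.3, -1.7]
width: 13.7
grasp_force: 30.0
```

Emit:
step_arm([
  [[0,0,-0.03,0,0,0,0],[0,0,0,0,0,0,0.25],[0,0,0,0,0,0,0.25],[0,0,0.2,0,0,0,0.25],[0,0,0.6,0,0,0,0.25]],
])

```text
t: 69.53
ee_pos: [528.6, 120.6, 292.7]
orientation: [-2.187, -2.253, 0.004]
ft_force: [0.8, -0.7, 0.2]
width: 21.7
grasp_force: 0.0
```

Emit:
step_arm([
  [[0,0.3,0.6,0,0,0,0],[-0.026,0.8,0,0,0,0,0],[0,0,0,0,0,0,0],[0,0,0,0,0,0,0],[0,0,0,0,0,0,0]],
])

```text
t: 70.15
ee_pos: [527.7, 174.9, 322.8]
orientation: [-2.189, -2.253, 0.001]
ft_force: [0.8, -0.3, -0.3]
width: 0.6
grasp_force: 0.0
```

```bash
python3 - <<'E'
from h import *
o=readout.get_obs();print(np.round(o['ee_pos'],1),o['width'])
is_=shot('side')
def dark(im,x0,x1,y0,y1,th):
    g=im['pixels'][y0:y1,x0:x1].max(2);n,l,s,c=cv2.connectedComponentsWithStats((g<th).astype(np.uint8))
    return [(np.round(c[i]+[x0,y0],1),s[i].tolist()) for i in range(1,n) if s[i,4]>=20]
for p in((532,35,82),(530.6,77.6,82),(529.2,120.6,82)): print(np.round(proj(is_,p),1))
print(dark(is_,295,350,180,245,60))
import pickle;is0=pickle.load(open('im0.pkl','rb'))[1]
print('keys side (biased-corrected)',[np.round(onz(is0,u+.4,v-.6,90),1) for u,v in((280.2,229.7),(290.8,234.4),(301,238.7))])
b=is_['pixels'][170:270,250:370,::-1];cv2.imwrite('pics/c11.png',cv2.resize(b,(720,600),interpolation=cv2.INTER_CUBIC))
E
```

```text
[527.7 174.9 322.8] 0.5711542717126862
[321.4 201.4]
[312.7 210.8]
[303.3 220.9]
[(array([311.9, 192.3]), [0, 0, 34, 37, 679]), (array([302.8, 221.8]), [4, 34, 8, 15, 73]), (array([301.2, 239.5]), [2, 57, 9, 5, 22])]
keys side (biased-corrected) [array([553.1, 178.8,  90. ]), array([522.5, 178.4,  90. ]), array([494.3, 177.4,  90. ])]
```

View pics/c11.png

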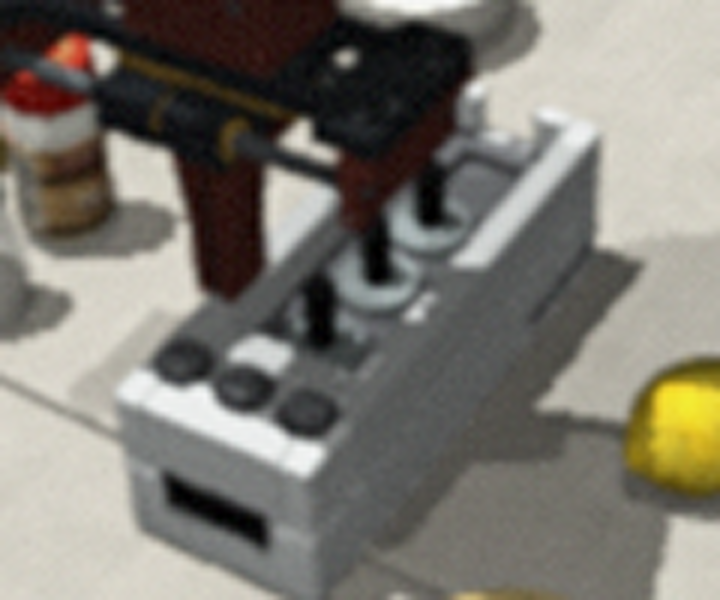

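The image shows all three loggers upright in their wells, and the keys are clear. Pressing the middle key at about (526.5, 176.5).

Emit:
step_arm([
  [[-0.024,0.03,-0.4,0,0,0,0],[0,0,-0.4,0,0,0,0],[0,0,-0.16,0,0,0,0],[0,0,0,0,0,0,0],[0,0,0,0,0,0,0]],
])

```text
t: 70.82
ee_pos: [526.9, 177.1, 275.6]
orientation: [2.188, 2.254, 0.001]
ft_force: [-1.3, -0.1, -0.0]
width: 0.4
grasp_force: 0.0
```

Emit:
step_arm([
  [[0,0,-0.04,0,0,0,0],[0,0,-0.04,0,0,0,0],[0,0,-0.04,0,0,0,0],[0,0,0,0,0,0,0],[0,0,0,0,0,0,0]],
])

```text
t: 71.45
ee_pos: [526.9, 177.3, 269.3]
orientation: [2.188, 2.254, 0.001]
ft_force: [1.2, -0.5, 2.5]
width: 0.4
grasp_force: 1.4
```

Emit:
step_arm([
  [[0,0,-0.025,0,0,0,0],[0,0,-0.02,0,0,0,0],[0,0,0,0,0,0,0],[0,0,0,0,0,0,0],[0,0,0,0,0,0,0]],
])

```text
t: 72.08
ee_pos: [526.8, 177.3, 267.3]
orientation: [2.188, 2.254, 0.001]
ft_force: [-0.6, 0.2, 7.8]
width: 0.7
grasp_force: 3.8
```

Emit:
step_arm([
  [[0,0,-0.02,0,0,0,0],[0,0,0,0,0,0,0],[0,0,0,0,0,0,0],[0,0,0,0,0,0,0],[0,0,0,0,0,0,0]],
])

```text
t: 72.7
ee_pos: [526.9, 177.3, 267.1]
orientation: [2.188, 2.254, 0.001]
ft_force: [-2.3, -1.1, 15.0]
width: 0.3
grasp_force: 8.0
```

The middle key bottomed out. Next is the nearest key.

Emit:
step_arm([
  [[0,0,0.2,0,0,0,0],[0,0,0.2,0,0,0,0],[-0.3,-0.01,0,0,0,0,0],[-0.28,-0.01,0,0,0,0,0],[0,0,0,0,0,0,0]],
])

```text
t: 73.32
ee_pos: [495.9, 176.0, 285.3]
orientation: [-2.187, -2.254, 0.003]
ft_force: [-0.6, 0.3, 0.4]
width: 0.4
grasp_force: 0.0
```

Emit:
step_arm([
  [[0,0,-0.1,0,0,0,0],[0,0,-0.1,0,0,0,0],[0,0,-0.08,0,0,0,0],[0,0,-0.06,0,0,0,0],[0,0,0,0,0,0,0]],
])

```text
t: 73.95
ee_pos: [497.8, 176.1, 268.7]
orientation: [2.188, 2.254, -0.0]
ft_force: [-0.9, -0.1, 2.3]
width: 0.8
grasp_force: 1.6
```

Emit:
step_arm([
  [[0,0,-0.03,0,0,0,0],[0,0,-0.03,0,0,0,0],[0,0,0,0,0,0,0],[0,0,0,0,0,0,0],[0,0,0,0,0,0,0]],
])

```text
t: 74.58
ee_pos: [497.7, 176.2, 267.1]
orientation: [2.188, 2.254, 0.001]
ft_force: [-5.0, -1.8, 17.6]
width: 0.7
grasp_force: 8.2
```

Bottomed out (17.6 N). Now the farthest key, +58 mm in x.

Emit:
step_arm([
  [[0,0,0.2,0,0,0,0],[0,0,0.2,0,0,0,0],[0.58,0.02,0,0,0,0,0],[0.58,0.02,0,0,0,0,0],[0,0,0,0,0,0,0]],
])

```text
t: 75.2
ee_pos: [557.0, 178.2, 286.1]
orientation: [2.188, 2.253, 0.002]
ft_force: [-0.8, -0.3, -0.4]
width: 0.3
grasp_force: 0.0
```

Emit:
step_arm([
  [[0,0,-0.1,0,0,0,0],[0,0,-0.1,0,0,0,0],[0,0,-0.08,0,0,0,0],[0,0,-0.06,0,0,0,0],[0,0,0,0,0,0,0]],
])

```text
t: 75.82
ee_pos: [555.2, 178.2, 268.6]
orientation: [-2.188, -2.254, 0.002]
ft_force: [-2.1, -0.6, 3.6]
width: 0.4
grasp_force: 1.6
```

Emit:
step_arm([
  [[0,0,-0.03,0,0,0,0],[0,0,-0.03,0,0,0,0],[0,0,0,0,0,0,0],[0,0,0,0,0,0,0],[0,0,0,0,0,0,0]],
])

```text
t: 76.45
ee_pos: [555.5, 178.2, 267.1]
orientation: [-2.188, -2.254, -0.0]
ft_force: [-5.6, -0.8, 15.2]
width: 0.6
grasp_force: 7.7
```

All three keys bottomed out in order. I'll back away and run a final numeric check.

Emit:
step_arm([
  [[0,0,0.3,0,0,0,0],[0,0,0.8,0,0,0,0],[-0.6,0,0.8,0,0,0,0],[-1,0.8,0,0,0,0,0],[-0.6,0.8,0,0,0,0,0]],
])

```text
t: 77.08
ee_pos: [445.5, 257.6, 361.9]
orientation: [2.189, 2.252, 0.003]
ft_force: [0.1, 0.2, -0.0]
width: 0.3
grasp_force: 0.0
```

Emit:
step_arm([
  [[0,0.8,0,0,0,0,0],[0,0.5,0,0,0,0,0],[0,0,0,0,0,0,0],[0,0,0,0,0,0,0],[0,0,0,0,0,0,0]],
])

```text
t: 77.7
ee_pos: [446.9, 321.3, 360.8]
orientation: [2.189, 2.253, -0.0]
ft_force: [0.1, -0.1, -1.2]
width: 0.5
grasp_force: 0.0
```

```bash
python3 - <<'E'
from h import *
print(np.round(readout.get_obs()['ee_pos'],1))
it=shot('top');is_=shot('side')
def dark(im,x0,x1,y0,y1,th):
    g=im['pixels'][y0:y1,x0:x1].max(2);n,l,s,c=cv2.connectedComponentsWithStats((g<th).astype(np.uint8))
    return [(np.round(c[i]+[x0,y0],1),s[i].tolist()) for i in range(1,n) if s[i,4]>=20]
print(dark(is_,295,350,180,245,60))
print('tool',dark(it,330,400,215,255,70))
print('cover',dark(it,420,465,180,255,110))
E
```

```text
[446.9 321.3 360.8]
[(array([321.2, 201.2]), [24, 16, 6, 12, 51]), (array([307. , 227.4]), [0, 25, 28, 40, 779])]
tool [(array([384.9, 237.4]), [42, 20, 27, 6, 134])]
cover [(array([450.1, 185.8]), [0, 0, 45, 30, 181]), (array([438.9, 217.4]), [6, 9, 27, 59, 1122]), (array([455.4, 253.1]), [20, 71, 25, 4, 56])]
```

```bash
python3 -c "
from workcell import ctrl
print(ctrl.close_job())"
```

```text
the job is handed in; nothing more can be done
None
```

The job is handed in (no verdict came back): the cover was levered off and laid flat in the pan, the tool is flat on the counter, all three loggers are seated post up, and the keys were pressed middle, nearest, farthest.

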